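# Check a sixteen-tooth gear on the roll tester, six clicks

## Task

Check the sixteen-tooth blue gear on the gear tester: set it fully down on the carriage post, boss up, while the carriage is still drawn back, slide the carriage fully home to its stop so that the gear meshes with the steel master, and swing the keeper lever fully across behind the carriage. Then turn the master's black knob exactly six clicks from where it stood, either way, no further, and let go. Do not turn the knob before that, and leave the other two gears, the tin and the brush where they lie.

Things in the scene. Friction and masses are not known exactly. Their poses are not given: they have to be found in the camera images.
- gear16: the gear to check: blue plastic spur gear, 16 teeth (outside diameter 90 mm, root 67 mm), flat with its boss up, about 150 g. Toothed disc 14 mm thick; on it a round boss 36 mm across to 38 mm above the underside: grip it by the boss. Through bore 18 mm. Origin on the axis at the underside, z up; a tooth lies on its x axis and every 22.5 deg from there
- gear12: blue gear with 12 teeth (outside diameter 70 mm), else the same shape, about 90 g; to be left where it lies. Origin on the axis at the underside
- gear20: blue gear with 20 teeth (outside diameter 110 mm), else the same shape, about 220 g; to be left where it lies. Origin on the axis at the underside
- tester: the gear tester, fixed: green bed 130 mm (x) by 385 mm (y), top 30 mm above the bench. Origin at bench level, z up. Along its y axis: master axis at y = -90 mm, the carriage beyond it in +y, sliding along y; keeper pivot at x = -52, y = 118 mm. Outside the master (y = -130 to -170 mm, below 57 mm) is the block of the spring plunger that makes the clicks
- post_seat (a point): on the carriage, the centre of the flange (40 mm across, 60 mm above the bench) that the gear's underside rests on; the upright test post through it is 16 mm in diameter, 30 mm tall, its top 12 mm tapering to a 7 mm nose. Axes as the tester's
- carriage_grip (a point): on the carriage, 85 mm from the post in the tester's +y: centre of the red upright handle, 24 mm across, its round part from 62 to 100 mm above the bench; this point is 86 mm above the bench. Grip it or push it
- carriage (a joint): travel of the carriage in m: 0 = drawn back, 0.045 = home at its stop (post 81.5 mm from the master's axis, teeth in mesh with about 2 mm of play). It moves to the tester's -y as it grows, takes about 3 N and stays where left. From 0.036 on the teeth enter by themselves, the gear turning freely on the post, unless they meet tip to tip: let a gap of the gear face the master
- keeper_grip (a point): on the keeper lever, 90 mm from its pivot: centre of the red upright pin, 20 mm across, its round part from 58 to 98 mm above the bench; this point is 86 mm above the bench. Its x axis points along the lever away from the pivot
- keeper (a joint): angle of the keeper lever in rad about its upright pivot, growing clockwise seen from above. 0 to 0.4 at the start (splayed outwards); 2.0 = fully across at its stop, lying along the tester's +x behind the carriage. It passes only when the carriage is within about 4 mm of home, and stays where it is left (0.08 N m)
- knob_grip (a point): on the axis of the black bar knob on top of the master's spindle, 122 mm above the bench, at the height to grip; its x axis lies along the bar. The bar is 64 mm long, 16 mm thick, 34 mm high (top 137 mm above the bench), on a disc 52 mm across whose top is 103 mm above the bench. A white line marks one end of the bar
- master (a joint): angle in rad of the master spindle (knob, 16-tooth steel master and index wheel in one), growing anticlockwise seen from above, no end stops. 16 clicks a turn: one click = one tooth = 0.3927 rad, six = 2.356 rad. Let go, it is drawn to the nearest whole multiple of 0.3927; about 0.2 N m takes it over a click. At every rest a master tooth points straight at the carriage post
- mark (a point): red mark on the rim of the steel master gear, 42.5 mm from its axis, 74 mm above the bench: turns with the knob
- grease_tin: closed tin, 68 mm across, 62 mm high; to be left alone. Origin at its underside
- brush: brush with a wooden handle, 190 mm long, lying flat; to be left alone. Origin at its middle, underside
Not all that is in view belongs to the job. What is shaped like the gear16 but red or yellow is not meant.

How it is judged:
By the outcome, as a careful person would: the job done as asked, in the order asked, and still so for the second after the job is handed in, with the robot touching nothing.
It also fails if it takes over 72 s, if anything falls off the work surface, if the arm or the gripper's body presses on something with over 40 N, if the wrist force passes 120 N, or if a joint passes its speed limit or range.

## Robot

A 6-joint arm with a two-finger parallel gripper is mounted at the origin on the work surface. World frame = base frame: x ahead of the robot, y to its left, z up, the work surface at z = 0. Lengths are in m, angles in rad, forces in N, time in s.
With the tool pointing down it reaches from about 0.3 to 0.875 m from the base axis. Payload 6.4 kg.
Tool frame: the origin (TCP) lies at the very end of the fingers, on their centre line; the grasp point (between the pads) lies ctrl.pinch_z behind it (ctrl.pinch_z is the distance from the TCP to the grasp point, in m); y points along the fingers, z is the direction in which the jaws open and shut, and the axes are right-handed (so a half turn about y gives the same grasp; the last joint's range is limited). The gripper opens to 85 mm and grips with 20 to 120 N. Pads are 22 mm wide; open, the fingers measure 114 mm over their backs; the gripper's body (76 mm by 85 mm) begins 54 mm behind the grasp point. The pads swing forward as they close: fully open they stand 13 mm farther back than shut.
Start: joints at [-1.502, 0.181, 1.607, -0, 1.354, -0.206], TCP at [0.156, -0.553, 0.231] pointing down, gripper open.
Joint ranges: [-2.99, 2.99], [-0.89, 2.07], [0.3, 2.58], [-1.14, 4.28], [0, 2.63], [-3.12, 3.12]. Speed limits (rad/s): [2.57, 2.57, 3.01, 3.14, 3.14, 3.14].

## Interface

Orientations are given as a unit quaternion [w, x, y, z].
In Python, from bench import ctrl gives the robot as it stands.
- The arm moves only by the shell command python3 -m pendant 'ROWS'. ROWS is JSON, one flat list of numbers, 7 for each row, row after row: the shift along the world's x, y, z in m, then the turn, a rotation vector about the world's x, y, z in degrees, then the finger opening in m, from 0 to 0.0854. In form: [tx, ty, tz, rx, ry, rz, hand, tx, ty, tz, rx, ry, rz, hand, ...]. A call has 1 to 12 rows; each row shifts and turns the commanded pose from where the row before left it; what a row does not reach is not made up. A row lasts 1/8 s, in which the tool goes at most 62.5 mm and 10.7 degrees, less where a joint would pass 70% of its speed; a pose out of reach is approached as far as the arm can. A call with a gripper value outside its range is refused whole. The fingers move at their own pace and stop on an object; the grip force is fixed at half the most. Time passes only in rows, so rows that do not move let the fingers close. It gives the time, the measured TCP pose, the force and the opening at its end, in the units of the state.
- ctrl.get_obs(): the state, without advancing time (a new reading comes with each control period).
- ctrl.camera(name): name is "scene" or "top"; returns the picture (400x640x3 uint8, red, green, blue); there is no depth.
- ctrl.camera_info(name): a dict with "fx", "fy", "cx", "cy" (pixels), "k1" (the pictures are not rectified: a ray, as slopes to the right and down, at radius r is drawn at 1 + k1 r^2 times it, then the intrinsics apply), "origin" and "rotation" of the camera in the world. Camera axes: x right, y down, z forward; pixel columns grow to the right and rows downward; lengths in m; the calibration is good to about 2 mm. A picture is of the moment at which its call begins. camera_info takes no time and is no camera call.
- ctrl.hand_in(): hands the job in, once; it reports no verdict.
Trained networks look in the newest picture that a camera, given by its name, has taken for a name from the list of things; names that differ only in an ending like _2 or _b are one class to them, and where a whole thing is asked for, a point or a joint stands for the part that bears it (a point fixed in the world has none). Each returns a list of dicts, best first, with "score" (0 to 1); they miss things now and then, are a little off and sometimes report something else, mostly with a low value. They report only what shows in the picture. A call takes as long as a camera call. They do not tell look-alikes from the thing itself.
- ctrl.silhouettes(target, camera): "mask" (400x640 bool, what is visible of it) and "bbox" ([left, top, right, bottom] in pixels, round what is visible of it).
The state is a dict: "time_s": time; "q": joint angles; "dq": joint speeds; "joint_efforts": joint torques, N m; "eef_pos": TCP position; "eef_rot": TCP orientation; "wrist_force": force on the tool from outside, world axes, zero at the start; "torque": the same for the moment, N m; "opening": opening from 0.0 (shut) to 1.0 (fully open).
Only numpy, scipy, OpenCV 4.12 (cv2) and the standard library are available. Lean on these libraries where they do the work, as an engineer would, in place of code of your own. Each camera call takes 0.05 s, during which the arm holds its last target.

## Working session

There is one attempt and no reset: what is moved stays moved. The work goes in short steps, Python scripts to look and compute and a shell command to move; the robot and the scene stay as the last step left them, time stands still between calls to the robot, and variables do not carry over. Pictures are saved under pics/ and viewed, and the job is handed in when it is done.

```bash
ls; mkdir -p pics
python3 - <<'E'
from bench import ctrl
import cv2
for n in ("scene","top"):
    im=ctrl.camera(n); cv2.imwrite(f"pics/{n}0.png",im[:,:,::-1])
    i=ctrl.camera_info(n); print(n,i)
print(ctrl.get_obs(), ctrl.pinch_z)
E
```

```text
pics
scene {'fx': 396.54544001752487, 'fy': 396.54544001752487, 'cx': 318.36627448040866, 'cy': 200.22999473062185, 'k1': -0.09894172133677387, 'origin': array([ 0.72482451, -0.41119943,  0.82220059]), 'rotation': array([-0.27153513,  0.92497318,  0.25695169, -0.06833099])}
top {'fx': 496.824229630474, 'fy': 496.824229630474, 'cx': 321.0023545897926, 'cy': 204.4741738871683, 'k1': -0.11676895905570928, 'origin': array([ 0.41536581, -0.00575033,  1.20759818]), 'rotation': array([-0.01332784,  0.70834733, -0.7052291 ,  0.02680193])}
{'time_s': 0.1, 'q': array([-1.50233293e+00,  1.81460540e-01,  1.60792595e+00, -1.89615072e-05,
        1.35381236e+00, -2.06285792e-01]), 'dq': array([-3.41072769e-05, -2.38774015e-03, -2.18301510e-03, -7.49904652e-04,
       -7.66732503e-04,  1.50720385e-03]), 'joint_efforts': array([ 7.08647294e-04, -4.45875800e+01, -3.52238667e+01, -2.63011325e-04,
        4.12876136e-03,  2.51449387e-05]), 'eef_pos': array([ 0.15598396, -0.55290864,  0.23046907]), 'eef_rot': array([ 0.09686724, -0.0968021 ,  0.70101164, -0.69987769]), 'wrist_force': array([ 0.01328263,  0.49579003, -0.60198422]), 'torque': array([ 0.01454151, -0.02605389, -0.01345221]), 'opening': 1.0011214125635273} 0.0187
```

View pics/scene0.png

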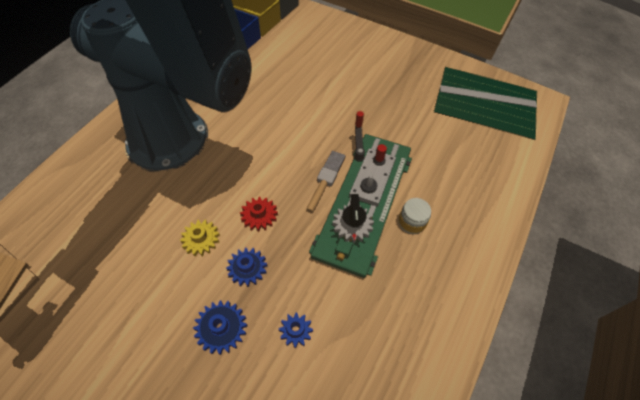

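View pics/top0.png

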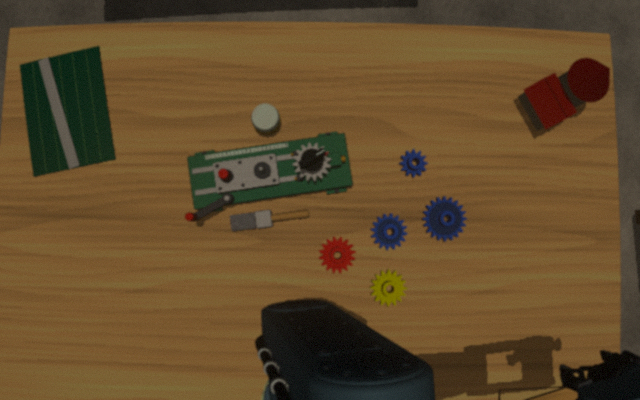

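```bash
cat > h.py <<'E'
from bench import ctrl
import numpy as np, cv2
from scipy.spatial.transform import Rotation as R
def rot(q): return R.from_quat([q[1],q[2],q[3],q[0]])
def ray(cam,uv):
    i=ctrl.camera_info(cam); K=np.array([[i['fx'],0,i['cx']],[0,i['fy'],i['cy']],[0,0,1]])
    p=cv2.undistortPoints(np.array(uv,float).reshape(-1,1,2),K,np.array([i['k1'],0,0,0.]),None,None,None)
    d=np.c_[p.reshape(-1,2),np.ones(len(p.reshape(-1,2)))]
    return np.array(i['origin']),rot(i['rotation']).apply(d)
def at_z(cam,uv,z):
    o,d=ray(cam,uv); return o+d*((z-o[2])/d[:,2])[:,None]
def proj(cam,P):
    i=ctrl.camera_info(cam); K=np.array([[i['fx'],0,i['cx']],[0,i['fy'],i['cy']],[0,0,1]])
    c=rot(i['rotation']).inv().apply(np.atleast_2d(P)-i['origin'])
    s=c[:,:2]/c[:,2:]; r2=(s**2).sum(1,keepdims=True); s=s*(1+i['k1']*r2)
    return s*i['fx']+[i['cx'],i['cy']]
def crop(cam,u0,v0,u1,v1,k,name):
    im=ctrl.camera(cam)[v0:v1,u0:u1,::-1]
    cv2.imwrite('pics/'+name,cv2.resize(im,None,fx=k,fy=k,interpolation=cv2.INTER_CUBIC))
E
python3 - <<'E'
from h import *
for cam in("top","scene"):
    ctrl.camera(cam)
    for t in ["gear16","gear12","gear20","tester","carriage_grip","keeper_grip","knob_grip","mark","grease_tin","brush"]:
        for s in ctrl.silhouettes(t,cam)[:4]:
            v,u=np.nonzero(s["mask"]); print(cam,t,round(s["score"],2),s["bbox"],u.mean().round(1),v.mean().round(1),len(u))
crop("top",170,110,480,310,2.5,"c1.png")
crop("scene",180,100,440,290,3,"c2.png")
E
```

```text
top gear16 0.94 [320.7, 237.4, 351.6, 272.7] 336.5 254.6 870
top gear16 0.83 [423.6, 197.8, 462.7, 243.7] 443.8 218.5 1405
top gear16 0.74 [398.4, 151.4, 426.1, 174.1] 413.0 162.9 501
top gear16 0.57 [370.8, 212.2, 405.9, 247.9] 388.0 230.9 817
top gear12 0.94 [320.7, 237.4, 351.6, 272.7] 336.5 254.6 870
top gear12 0.83 [423.6, 197.8, 462.7, 243.7] 443.8 218.5 1405
top gear12 0.74 [398.4, 151.4, 426.1, 174.1] 413.0 162.9 501
top gear12 0.57 [370.8, 212.2, 405.9, 247.9] 388.0 230.9 817
top gear20 0.94 [320.7, 237.4, 351.6, 272.7] 336.5 254.6 870
top gear20 0.83 [423.6, 197.8, 462.7, 243.7] 443.8 218.5 1405
top gear20 0.74 [398.4, 151.4, 426.1, 174.1] 413.0 162.9 501
top gear20 0.57 [370.8, 212.2, 405.9, 247.9] 388.0 230.9 817
top tester 0.7 [188.1, 130.4, 351.1, 220.1] 267.5 171.9 9032
top carriage_grip 0.94 [208.6, 157.2, 279.9, 192.5] 246.4 172.9 1964
top keeper_grip 0.87 [186.2, 190.5, 233.4, 222.4] 209.1 208.0 417
top keeper_grip 0.45 [291.6, 139.6, 327.5, 182.5] 311.0 161.8 965
top knob_grip 0.87 [292.7, 140.8, 326.1, 179.9] 311.4 161.6 932
top mark 0.71 [294.6, 143.7, 329.8, 179
[... 798 characters left out ...]
[182.8, 222.3, 218.5, 253.6] 199.8 237.6 1037
scene gear20 0.82 [226.2, 252.4, 265.9, 289.0] 246.3 266.8 1083
scene tester 0.7 [309.0, 109.3, 416.1, 276.5] 361.7 204.3 8102
scene carriage_grip 0.74 [397.5, 197.7, 432.0, 236.3] 414.5 216.1 912
scene carriage_grip 0.73 [349.7, 143.7, 394.7, 205.6] 373.6 174.8 1733
scene keeper_grip 0.83 [353.1, 107.3, 365.1, 158.5] 359.1 135.8 418
scene knob_grip 0.72 [333.0, 194.9, 372.6, 241.9] 352.7 221.2 1184
scene mark 0.84 [330.6, 195.4, 372.6, 243.2] 353.4 221.6 1129
scene mark 0.68 [354.0, 108.6, 364.6, 161.2] 359.1 135.0 370
scene grease_tin 0.81 [399.7, 200.9, 431.1, 235.9] 414.5 216.0 934
scene brush 0.77 [306.0, 152.6, 347.7, 212.5] 326.7 176.6 784
```

View pics/c1.png

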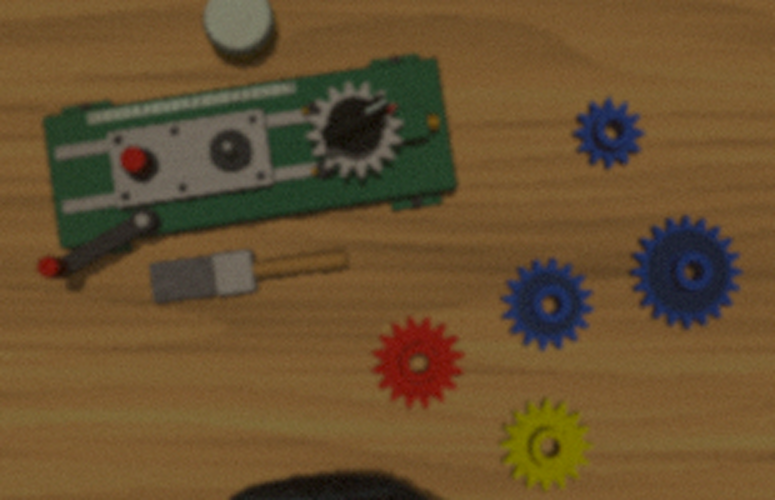

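View pics/c2.png

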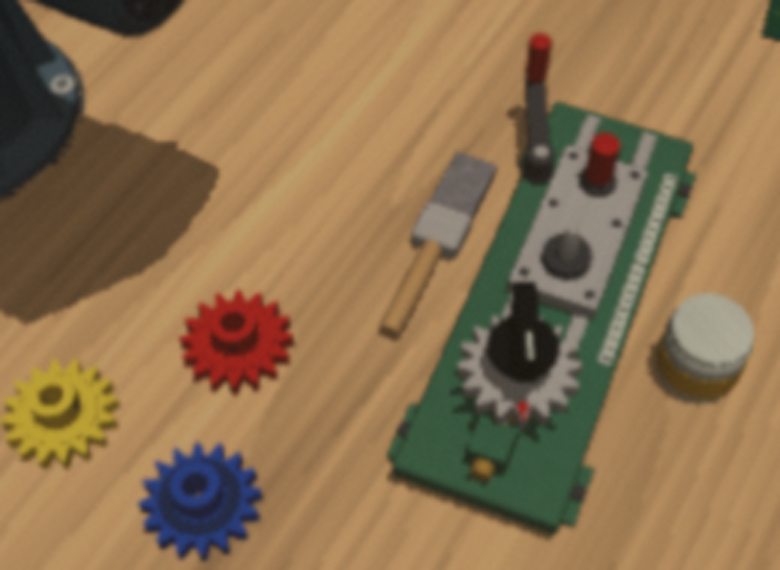

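Run:
```python
from h import *
crop("top",180,125,360,225,4.4,"t1.png")
crop("scene",300,105,420,225,5,"s1.png")
crop("scene",300,185,400,285,6,"s2.png")
```

```text
(no output)
```

View pics/t1.png

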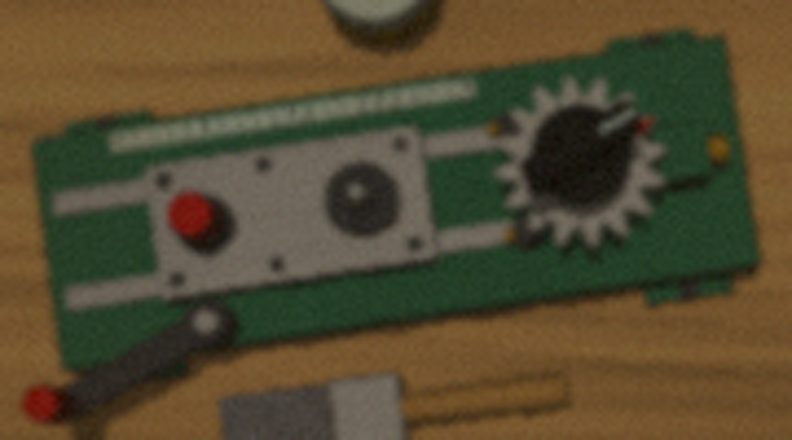

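View pics/s1.png

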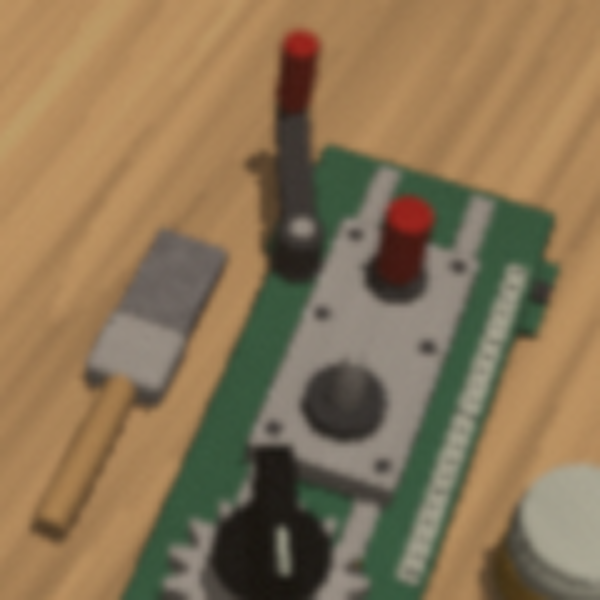

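View pics/s2.png

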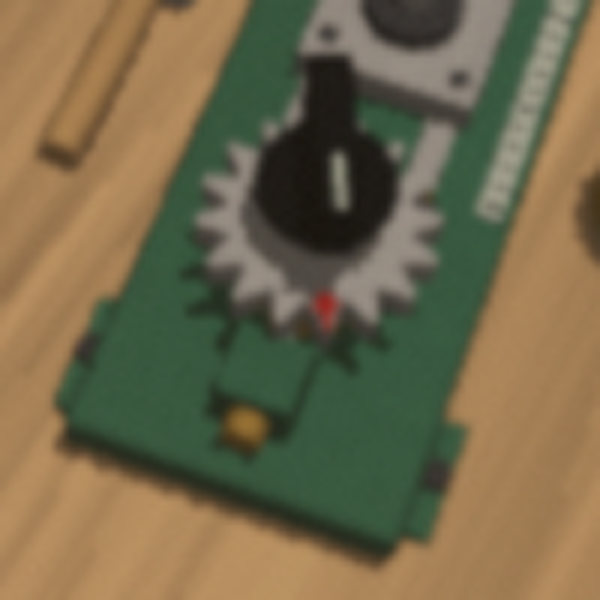

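```bash
cat > fit.py <<'E'
from h import *
from scipy.optimize import least_squares
T=lambda a:(np.array(a)/4.4+[180,125]); S=lambda a:(np.array(a)/5+[300,105]); S2=lambda a:(np.array(a)/6+[300,185])
def pts(p):
    x,y,w,car,kp,mk=p[:6]
    t=[]
    py=.0365-car
    for a in [(.065,.1925,.03),(.065,-.1925,.03),(-.065,-.1925,.03),(-.065,.1925,.03),(0,py,.09),(0,py,.06),(0,py+.085,.10)]: t.append(a)
    # keeper: angle 2.0 = +x ; clockwise growth => dir angle = 2.0-kp
    d=2.0-kp; t.append((-.052+.09*np.cos(d),.118+.09*np.sin(d),.098))
    t.append((.0425*np.cos(mk),-.09+.0425*np.sin(mk),.074))
    t=np.array(t); c,s=np.cos(w),np.sin(w)
    return np.c_[x+c*t[:,0]-s*t[:,1],y+s*t[:,0]+c*t[:,1],t[:,2]]
top=dict(zip(range(9),[T((35,143)),T((723,38)),T((760,268)),T((68,372)),T((355,190)),T((362,202)),T((191,215)),T((43,404)),T((643,125))]))
sc={3:S((327,148)),0:S((553,213)),6:S((411,213)),7:S((300,45)),4:S((352,362)),5:S((344,402)),2:S2((65,430)),1:S2((395,545)),8:S2((325,305))}
def res(p):
    P=pts(p)
    a=proj('top',P)+p[6:8]; b=proj('scene',P)+p[8:10]
    return np.concatenate([np.ravel([a[k]-top[k] for k in sorted(top)]),np.ravel([b[k]-sc[k] for k in sorted(sc)]),np.array(p[6:10])*.7])
if __name__=="__main__":
    r=least_squares(res,[.5,.1,.1,0,.2,-1,0,0,0,0],loss='soft_l1')
    print(r.x.round(4)); n=len(top)
    e=res(r.x); print(e[:18].reshape(-1,2).round(1)); print(e[18:36].reshape(-1,2).round(1))
    print(pts(r.x).round(4))
E
python3 fit.py
```

```text
[ 0.5643  0.0933  0.1593  0.019   0.0365 -1.2586  0.6461  0.861   0.7355
  0.6419]
[[-0.2 -1. ]
 [ 1.9 -1.6]
 [ 2.1 -0.7]
 [-0.3  0.5]
 [ 0.4  0.4]
 [ 0.1 -0.6]
 [-0.2 -0. ]
 [-4.1  1.8]
 [-1.6  0.7]]
[[ 0.9  0.7]
 [ 0.2  1.8]
 [-1.5  0. ]
 [-1.  -0.7]
 [ 0.1 -0.1]
 [ 0.2 -0.6]
 [-0.4  0.4]
 [ 0.3 -2.8]
 [ 0.1  0. ]]
[[ 0.598   0.2936  0.03  ]
 [ 0.659  -0.0865  0.03  ]
 [ 0.5307 -0.1071  0.03  ]
 [ 0.4696  0.273   0.03  ]
 [ 0.5616  0.1106  0.09  ]
 [ 0.5616  0.1106  0.06  ]
 [ 0.5481  0.1945  0.1   ]
 [ 0.4471  0.2781  0.098 ]
 [ 0.5979 -0.0335  0.074 ]]
```

```bash
sed -i 's/py=.0365-car/py=.0365; b=car/; s/\.1925,\.03/.1925+b,.03/g' fit.py; sed -i "s/-\.1925+b/-.1925+b/g" fit.py; python3 fit.py
```

```text
[ 0.5664  0.0766  0.157   0.0189  0.0828 -1.1241  0.5077  1.123   0.8144
  0.722 ]
[[-1.1 -0.5]
 [ 1.  -0.8]
 [ 1.1  0.2]
 [-1.4  1. ]
 [-0.7  1. ]
 [-0.9 -0. ]
 [-1.3  0.5]
 [ 2.1 -0.6]
 [ 4.3 -1.8]]
[[ 1.1  0.2]
 [ 0.1  1. ]
 [-1.5 -0.9]
 [-0.7 -1.2]
 [ 0.3 -0.8]
 [ 0.3 -1.3]
 [-0.2 -0.2]
 [-0.1  1.6]
 [-0.1  6.6]]
[[ 0.5975  0.2955  0.03  ]
 [ 0.6577 -0.0847  0.03  ]
 [ 0.5293 -0.105   0.03  ]
 [ 0.4691  0.2752  0.03  ]
 [ 0.5607  0.1126  0.09  ]
 [ 0.5607  0.1126  0.06  ]
 [ 0.5474  0.1966  0.1   ]
 [ 0.4532  0.2638  0.098 ]
 [ 0.6046 -0.0473  0.074 ]]
```

Run:
```python
from h import *
T=lambda a:(np.array(a)/4.4+[180,125]); S=lambda a:(np.array(a)/5+[300,105]); S2=lambda a:(np.array(a)/6+[300,185])
for n,c,p,z in [("post",'top',T((355,190)),.09),("flange",'top',T((362,202)),.06),("handle",'top',T((191,215)),.1),("pin",'top',T((43,404)),.098),("pivot",'top',T((206,321)),.06),("mgear",'top',T((580,163)),.074),("mark",'top',T((643,125)),.074),
 ("post",'scene',S((352,362)),.09),("flange",'scene',S((344,402)),.06),("handle",'scene',S((411,213)),.1),("pin",'scene',S((300,45)),.098),("pivot",'scene',S((302,228)),.06),("mgear",'scene',S2((318,220)),.074),("mark",'scene',S2((325,305)),.074),("disc",'scene',S2((326,178)),.103)]:
  print(n,c,at_z(c,p,z).round(4))
```

```text
post top [[0.5605 0.1099 0.09  ]]
flange top [[0.558  0.1092 0.06  ]]
handle top [[0.5461 0.1926 0.1   ]]
pin top [[0.4493 0.2673 0.098 ]]
pivot top [[0.4947 0.1908 0.06  ]]
mgear top [[ 0.5774 -0.0058  0.074 ]]
mark top [[ 0.5977 -0.0386  0.074 ]]
post scene [[0.5637 0.1093 0.09  ]]
flange scene [[0.5643 0.108  0.06  ]]
handle scene [[0.5507 0.1952 0.1   ]]
pin scene [[0.4537 0.2677 0.098 ]]
pivot scene [[0.4987 0.1913 0.06  ]]
mgear scene [[ 0.5812 -0.0049  0.074 ]]
mark scene [[ 0.5997 -0.0341  0.074 ]]
disc scene [[ 0.5812 -0.0043  0.103 ]]
```

```bash
python3 - <<'E'
s=open('fit.py').read()
s=s.replace("py=.0365; b=car","py=.0365-car; b=p[10]")
s=s.replace("    t=np.array(t); c,s","    t+= [(0,-.09,.074),(0,-.09,.103)]\n    t=np.array(t); c,s")
s=s.replace("T((643,125))]))","T((643,125))])); top[9]=T((580,163))").replace("S2((325,305))}","S2((325,305)),10:S2((326,178)),9:S2((318,220))}")
s=s.replace("-1,0,0,0,0]","-1,0,0,0,0,0]").replace("e[:18]","e[:20]").replace("e[18:36]","e[20:42]")
open('fit.py','w').write(s)
E
python3 fit.py
```

```text
[ 0.5651  0.0855  0.1575  0.0109  0.0584 -1.1908  0.6795  0.8921  0.756
  0.8288  0.0103]
[[-1.1 -0.7]
 [ 1.  -1.1]
 [ 1.1 -0.1]
 [-1.4  0.8]
 [ 0.3  0.6]
 [ 0.  -0.4]
 [-0.3  0.1]
 [-1.2  0.6]
 [ 1.2 -0.5]
 [-0.3  0.1]]
[[ 1.1  0.2]
 [ 0.2  0.9]
 [-1.4 -0.9]
 [-0.7 -1.2]
 [ 0.  -0.1]
 [ 0.1 -0.6]
 [-0.4  0.5]
 [ 0.1 -0.7]
 [-0.   3.2]
 [ 0.3 -0.1]
 [ 0.1  0.1]]
[[ 0.5975  0.296   0.03  ]
 [ 0.6579 -0.0842  0.03  ]
 [ 0.5295 -0.1046  0.03  ]
 [ 0.4691  0.2756  0.03  ]
 [ 0.5611  0.1107  0.09  ]
 [ 0.5611  0.1107  0.06  ]
 [ 0.5477  0.1947  0.1   ]
 [ 0.4499  0.2716  0.098 ]
 [ 0.601  -0.0399  0.074 ]
 [ 0.5792 -0.0034  0.074 ]
 [ 0.5792 -0.0034  0.103 ]]
```

```bash
cat > gear.py <<'E'
from h import *
from scipy.optimize import least_squares
def bluemask(im):
    hsv=cv2.cvtColor(im,cv2.COLOR_RGB2HSV); return ((hsv[...,0]>100)&(hsv[...,0]<130)&(hsv[...,1]>110))
def phase(cam,im,c,zt):
    # 16-fold component on ring at the disc top plane
    out=[]
    for r in np.arange(.035,.0445,.001):
        a=np.linspace(0,2*np.pi,720,endpoint=False)
        P=np.c_[c[0]+r*np.cos(a),c[1]+r*np.sin(a),np.full(720,zt)]
        uv=proj(cam,P).astype(np.float32)
        m=cv2.remap(bluemask(im).astype(np.float32),uv[:,0].reshape(1,-1),uv[:,1].reshape(1,-1),cv2.INTER_LINEAR)[0]
        out.append((m*np.exp(-16j*a)).mean())
    f=np.sum(out); return -np.degrees(np.angle(f))/16*-1*-1, abs(f)
def findgear(cam,im,near,z0,win=30):
    m=bluemask(im); u,v=proj(cam,[[*near,z0]])[0]
    k=np.zeros_like(m); cv2_m=np.zeros(m.shape,np.uint8); cv2.circle(cv2_m,(int(u),int(v)),win,1,-1)
    m&=cv2_m.astype(bool)
    vv,uu=np.nonzero(m)
    (cx,cy),rr=cv2.minEnclosingCircle(np.c_[uu,vv].astype(np.float32))
    return at_z(cam,[uu.mean(),vv.mean()],z0)[0],at_z(cam,[cx,cy],z0)[0],len(uu),rr
E
python3 - <<'E'
from gear import *
b={}
for cam,px in(("top",(388,231)),("scene",(246.3,266.8))):
    im=ctrl.camera(cam); n=at_z(cam,px,.01)[0]
    c,cc,N,rr=findgear(cam,im,n[:2],.012,27 if cam=='top' else 26)
    print(cam,n.round(4),c.round(4),cc.round(4),N,rr)
    for q in(c,cc): print(phase(cam,im,q,.014))
    for z in(.038,): pass
for nm,px in(("g20",(443.8,218.5)),("g12",(413,163)),("red",(336.5,254.6)),("yellow",(388,288)),("tin",(266,117)),("brush",(264,219))): print(nm,at_z("top",px,.012)[0].round(3))
crop("top",360,205,416,261,8,"g1.png"); crop("scene",216,240,276,300,8,"g2.png")
o=ctrl.get_obs(); print(rot(o["eef_rot"]).as_matrix().round(3))
E
```

```text
top [ 0.42   -0.1908  0.01  ] [ 0.4202 -0.1916  0.012 ] [ 0.4201 -0.1919  0.012 ] 544 16.71111488342285
(np.float64(-6.90746306355384), np.float64(1.4154641071454086))
(np.float64(-6.880018916620571), np.float64(1.4194562909128987))
scene [ 0.4222 -0.1928  0.01  ] [ 0.4234 -0.1927  0.012 ] [ 0.4212 -0.1921  0.012 ] 836 19.235483169555664
(np.float64(-6.906684472515164), np.float64(1.505364144941217))
(np.float64(-7.034654007882879), np.float64(1.3940436667154328))
g20 [ 0.451 -0.328  0.012]
g12 [ 0.586 -0.253  0.012]
red [ 0.363 -0.066  0.012]
yellow [ 0.283 -0.191  0.012]
tin [0.697 0.107 0.012]
brush [0.448 0.109 0.012]
[[-0.962  0.     0.271]
 [-0.271  0.    -0.962]
 [-0.    -1.    -0.   ]]
```

```bash
python3 -c "
import cv2,numpy as np
cv2.imwrite('pics/g12.png',np.hstack([cv2.resize(cv2.imread('pics/g1.png'),(400,400)),cv2.resize(cv2.imread('pics/g2.png'),(400,400))]))"
```

```text
(no output)
```

View pics/g12.png

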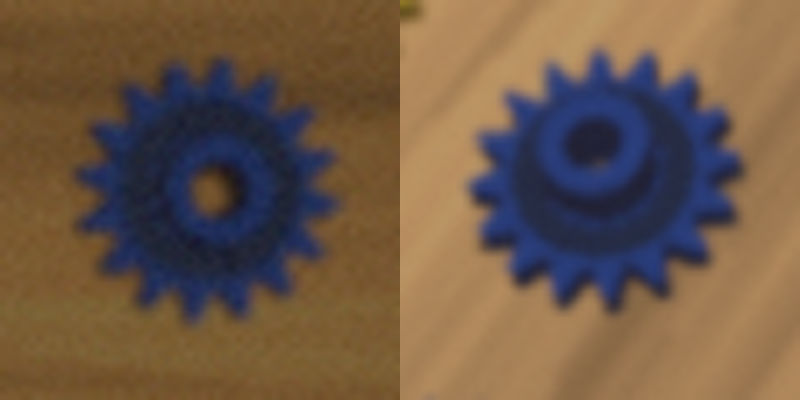

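```bash
python3 -m pendant '[0.024,0.033,0,0,0,0,0.07,0.024,0.033,0,0,0,0,0.07,0.024,0.033,0,0,0,0,0.07,0.024,0.033,0,0,0,0,0.07,0.024,0.033,0,0,0,0,0.07,0.024,0.033,0,0,0,0,0.07,0.024,0.033,0,0,0,0,0.07,0.024,0.033,0,0,0,0,0.07,0.024,0.033,0,0,0,0,0.07,0.024,0.033,0,0,0,0,0.07,0.024,0.033,0,0,0,0,0.07,0,0,0,0,0,0,0.07]'; python3 -c "
from h import *
o=ctrl.get_obs();print(o['time_s'],o['eef_pos'],o['q'].round(2),rot(o['eef_rot']).as_matrix().round(3),o['opening'])"
```

```text
time_s: 3.15
eef_pos: [0.421, -0.1885, 0.2314]
eef_rot: [0.098, -0.098, 0.7, -0.7]
wrist_force: [-0.2, -1.1, -0.2]
opening: 0.82
3.15 [ 0.42100807 -0.1885197   0.23136954] [-0.68 -0.08  1.88  0.    1.34  0.61] [[-0.961  0.     0.275]
 [-0.275  0.    -0.961]
 [-0.    -1.    -0.   ]] 0.8196123510080263
```

```bash
python3 -m pendant '[0,-0.0035,-0.04,0,0,0,0.07,0,0,-0.04,0,0,0,0.07,0,0,-0.04,0,0,0,0.07,0,0,-0.04,0,0,0,0.07,0,0,-0.03,0,0,0,0.07,0,0,-0.018,0,0,0,0.07,0,0,-0.006,0,0,0,0.07,0,0,0,0,0,0,0.03,0,0,0,0,0,0,0.03,0,0,0,0,0,0,0.03,0,0,0,0,0,0,0.03,0,0,0,0,0,0,0.03]'
```

```text
time_s: 4.65
eef_pos: [0.4206, -0.1946, 0.0186]
eef_rot: [-0.097, 0.097, -0.7, 0.701]
wrist_force: [-2.5, 1.0, 5.7]
opening: 0.4
```

```bash
python3 -m pendant '[0,0,0,0,0,0,0.03,0,0,0,0,0,0,0.03,0,0,0.02,0,0,0,0.03,0,0,0.04,0,0,0,0.03,0,0,0.04,0,0,0,0.03,0,0,0.04,0,0,0,0.03,0,0,0,0,0,0,0.03]'
python3 - <<'E'
from h import *
crop("top",320,170,440,270,6,"l1.png"); crop("scene",200,170,330,300,5,"l2.png")
E
```

```text
time_s: 5.52
eef_pos: [0.4222, -0.1956, 0.1612]
eef_rot: [-0.099, 0.095, -0.698, 0.703]
wrist_force: [0.1, -0.4, -2.6]
opening: 0.399
```

View pics/l1.png

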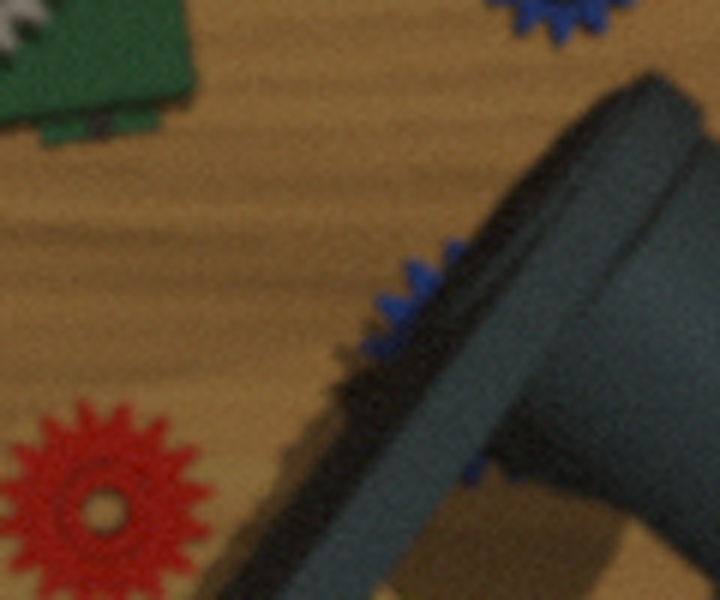

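View pics/l2.png

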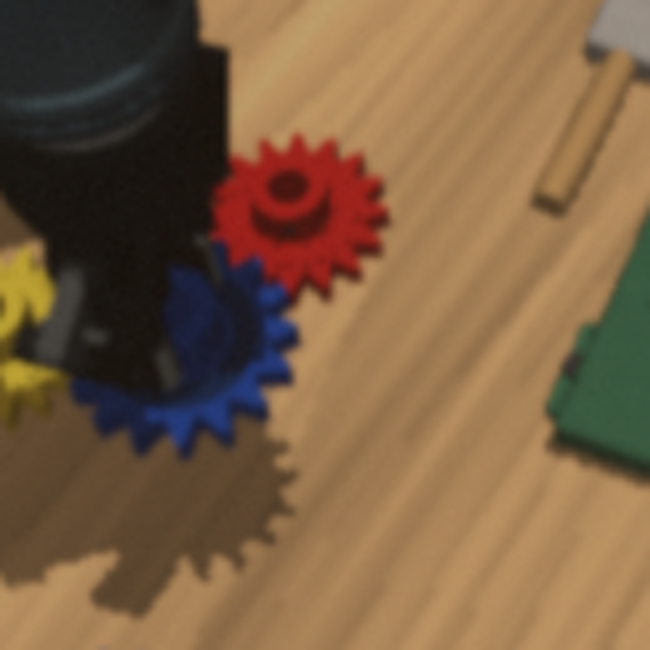

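```bash
python3 -m pendant '[0,0,0.04,0,0,0,0.03,0.013,0.03,0,0,0,0,0.03,0.013,0.03,0,0,0,0,0.03,0.013,0.03,0,0,0,1,0.03,0.013,0.03,0,0,0,1,0.03,0.013,0.03,0,0,0,1,0.03,0.013,0.03,0,0,0,1,0.03,0.013,0.03,0,0,0,0.7,0.03,0.013,0.03,0,0,0,0,0.03,0.013,0.03,0,0,0,0,0.03,0.013,0.03,0,0,0,0,0.03,0.008,0.006,0,0,0,0,0.03]'; python3 -m pendant '[0,0,0,0,0,0,0.03,0,0,-0.03,0,0,0,0.03,0,0,-0.03,0,0,0,0.03,0,0,-0.02,0,0,0,0.03,0,0,0,0,0,0,0.03,0,0,0,0,0,0,0.03]'
python3 - <<'E'
from h import *
o=ctrl.get_obs();print(o['eef_pos'].round(4),rot(o['eef_rot']).as_matrix().round(3).tolist(),o['q'].round(2))
crop("top",180,110,360,230,4.4,"p1.png"); crop("scene",310,100,420,220,5,"p2.png")
E
```

```text
time_s: 7.12
eef_pos: [0.5571, 0.1137, 0.195]
eef_rot: [0.125, -0.128, 0.696, -0.695]
wrist_force: [0.1, -0.4, -2.6]
opening: 0.399
time_s: 7.88
eef_pos: [0.5584, 0.1113, 0.118]
eef_rot: [-0.125, 0.125, -0.696, 0.696]
wrist_force: [1.2, 0.1, -1.0]
opening: 0.401
[0.5584 0.1113 0.118 ] [[-0.937, 0.001, 0.349], [-0.349, -0.0, -0.937], [-0.001, -1.0, 0.0]] [-0.01  0.29  1.71 -0.    1.13  1.2 ]
```

View pics/p1.png

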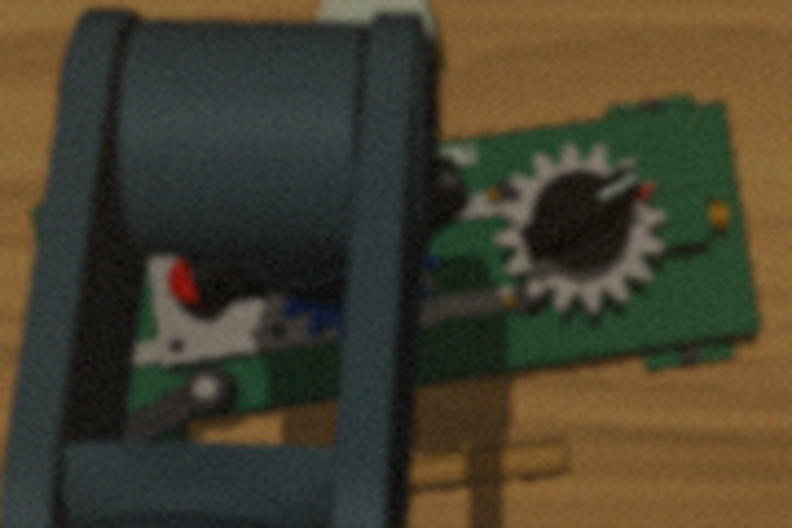

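View pics/p2.png

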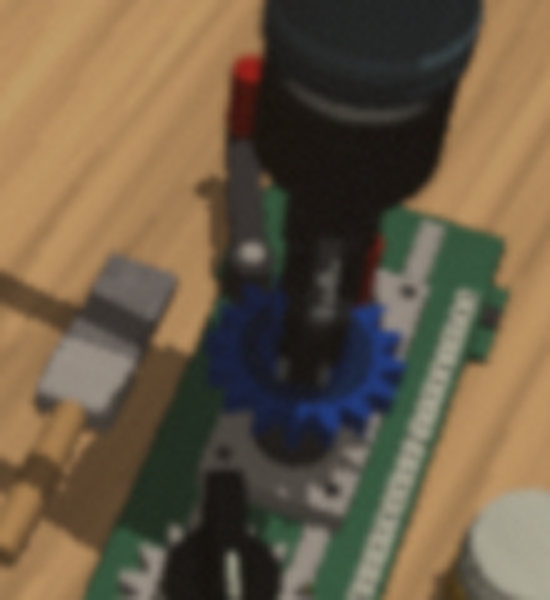

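```bash
cat > gfit.py <<'E'
from gear import *
from scipy.optimize import differential_evolution
def poly(ph,zs,c,cam,K=4):
    w=np.radians(22.5); pts=[]
    for i in range(16):
        a=np.radians(ph)+i*w
        for f,r in((-.5,.0335),(-.28,.0345),(-.1,.045),(.1,.045),(.28,.0345)): pts.append((r*np.cos(a+f*w),r*np.sin(a+f*w)))
    pts=np.array(pts); out=[]
    for z in zs: out.append(proj(cam,np.c_[pts+c,np.full(len(pts),z)]))
    return out
def model(cam,c,ph,z,shape,off,K):
    m=np.zeros(shape,np.uint8)
    for zz in np.linspace(z,z+.014,4):
        p=(poly(ph,[zz],c,cam)[0]-off+.5)*K-.5
        cv2.fillPoly(m,[np.round(p).astype(np.int32)],1)
    return m
def fit(cam,im,c0,z,K=4,rng=.008):
    u,v=proj(cam,[[*c0,z+.007]])[0]; off=np.array([int(u)-40,int(v)-40])
    sub=im[off[1]:off[1]+80,off[0]:off[0]+80]; sub=cv2.resize(sub,None,fx=K,fy=K,interpolation=cv2.INTER_CUBIC)
    hsv=cv2.cvtColor(sub,cv2.COLOR_RGB2HSV)
    blue=((hsv[...,0]>100)&(hsv[...,0]<130)&(hsv[...,1]>120)&(hsv[...,2]>40))
    dark=(hsv[...,2]<45)
    dark=cv2.dilate(dark.astype(np.uint8),np.ones((9,9)))>0
    # inner disc area is ignored (hub, boss shading)
    def cost(p):
        m=model(cam,p[:2],p[2],z,blue.shape,off,K)>0
        ok=~dark|blue
        return 1-(m&blue&ok).sum()/((m|blue)&ok).sum()
    r=differential_evolution(cost,[(c0[0]-rng,c0[0]+rng),(c0[1]-rng,c0[1]+rng),(-11.25,11.25)],popsize=12,maxiter=40,seed=1,tol=1e-4)
    m=model(cam,r.x[:2],r.x[2],z,blue.shape,off,K)
    vis=sub.copy(); cs,_=cv2.findContours(m,cv2.RETR_EXTERNAL,cv2.CHAIN_APPROX_NONE); cv2.drawContours(vis,cs,-1,(255,255,0),1)
    return r.x,r.fun,vis[:,:,::-1]
E
python3 - <<'E'
from gfit import *
im=cv2.imread('pics/scene0.png')[:,:,::-1].copy(); x,f,v=fit("scene",im,(.4212,-.192),0); print(x.round(4),f)
im=cv2.imread('pics/top0.png')[:,:,::-1].copy(); x,f,v2=fit("top",im,(.4212,-.192),0); print(x.round(4),f)
im=ctrl.camera("scene"); x,f,v3=fit("scene",im,(.5584,.1113),.0994); print(x.round(4),f)
cv2.imwrite('pics/fit1.png',cv2.resize(np.hstack([v,v3]),(800,400)))
E
```

```text
Traceback (most recent call last):
  File "gfit.py", line 29, in fit
    r=differential_evolution(cost,[(c0[0]-rng,c0[0]+rng),(c0[1]-rng,c0[1]+rng),(-11.25,11.25)],popsize=12,maxiter=40,seed=1,tol=1e-4)
  File "gfit.py", line 26, in cost
    m=model(cam,p[:2],p[2],z,blue.shape,off,K)>0
      ~~~~~^^^^^^^^^^^^^^^^^^^^^^^^^^^^^^^^^^^
  File "gfit.py", line 14, in model
    p=(poly(ph,[zz],c,cam)[0]-off+.5)*K-.5
       ~~~~^^^^^^^^^^^^^^^
  File "gfit.py", line 9, in poly
    for z in zs: out.append(proj(cam,np.c_[pts+c,np.full(len(pts),z)]))
                            ~~~~^^^^^^^^^^^^^^^^^^^^^^^^^^^^^^^^^^^^^^
  File "h.py", line 13, in proj
    i=ctrl.camera_info(cam); K=np.array([[i['fx'],0,i['cx']],[0,i['fy'],i['cy']],[0,0,1]])
ValueError: time passes only in moves, steps and waits
```

```bash
sed -i 's/ctrl.camera_info(cam)/info(cam)/; s/^def rot/import functools\n@functools.lru_cache(None)\ndef info(cam): return ctrl.camera_info(cam)\ndef rot/' h.py; sed -i 's/ctrl.camera_info/info/' h.py; sed -i 's/def info(cam): return info/def info(cam): return ctrl.camera_info/' h.py; grep -n info h.py
python3 - <<'E'
from gfit import *
print(ctrl.get_obs()['time_s'])
im=cv2.imread('pics/scene0.png')[:,:,::-1].copy(); x,f,v=fit("scene",im,(.4212,-.192),0); print(x.round(4),f)
im=cv2.imread('pics/top0.png')[:,:,::-1].copy(); x,f,v2=fit("top",im,(.4212,-.192),0); print(x.round(4),f)
im=ctrl.camera("scene"); x,f,v3=fit("scene",im,(.5584,.1113),.0994); print(x.round(4),f)
cv2.imwrite('pics/fit1.png',cv2.resize(np.hstack([v,v3]),(800,400)))
E
```

```text
6:def info(cam): return ctrl.camera_info(cam)
9:    i=info(cam); K=np.array([[i['fx'],0,i['cx']],[0,i['fy'],i['cy']],[0,0,1]])
16:    i=info(cam); K=np.array([[i['fx'],0,i['cx']],[0,i['fy'],i['cy']],[0,0,1]])
7.975
[ 0.4197 -0.1902 -7.4192] 0.37953067571388177
[ 0.4197 -0.1913 -7.2442] 0.4561645827275371
[ 0.5582  0.1135 -1.2889] 0.1205389657683904
```

View pics/fit1.png

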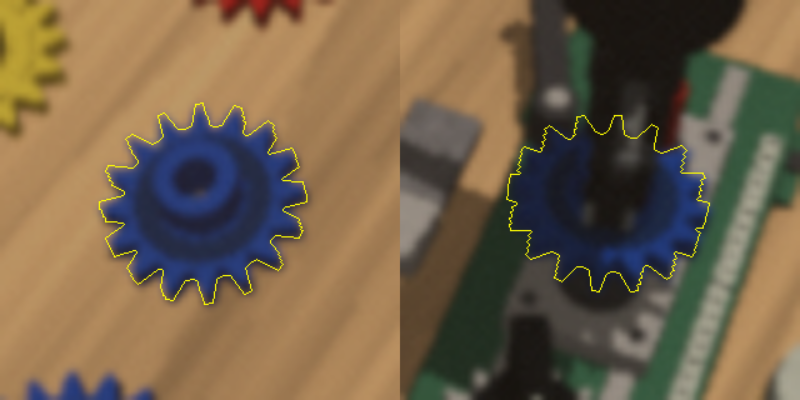

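```bash
cat > ov.py <<'E'
from h import *
def circ(vis,cam,c,z,r,off,K,col):
    a=np.linspace(0,2*np.pi,60); p=proj(cam,np.c_[c[0]+r*np.cos(a),c[1]+r*np.sin(a),np.full(60,z)])
    cv2.polylines(vis,[np.round((p-off+.5)*K*16-8).astype(np.int32)],True,col,1,cv2.LINE_AA,4)
def show(cam,im,c,items,K=9,n=45):
    u,v=proj(cam,[[*c,.07]])[0]; off=np.array([int(u)-n//2,int(v)-n//2])
    s=cv2.resize(im[off[1]:off[1]+n,off[0]:off[0]+n],None,fx=K,fy=K,interpolation=cv2.INTER_CUBIC).copy()
    for cc,z,r,col in items: circ(s,cam,cc,z,r,off,K,col)
    return s
E
python3 - <<'E'
from ov import *
S=cv2.imread('pics/scene0.png'); T=cv2.imread('pics/top0.png')
r=(0,0,255);y=(0,255,255)
a=show("scene",S,(.564,.1088),[((.564,.1088),.06,.02,y),((.564,.1088),.09,.0035,r),((.564,.1088),.078,.008,y)])
b=show("top",T,(.5595,.1097),[((.5595,.1097),.06,.02,y),((.5595,.1097),.09,.0035,r)])
cv2.imwrite('pics/ov1.png',np.hstack([a,b])[:, :800])
E
```

```text
(no output)
```

View pics/ov1.png

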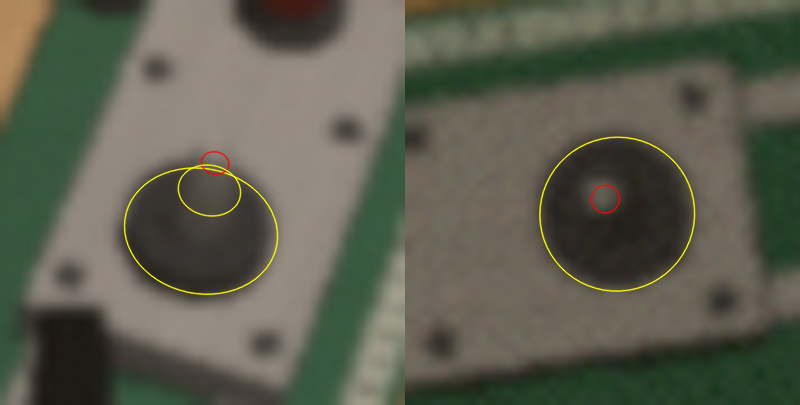

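```bash
python3 -m pendant '[0.0048,-0.0038,0,0,0,0,0.03,0,0,-0.006,0,0,0,0.03,0,0,-0.004,0,0,0,0.03,0,0,0,0,0,0,0.03,0,0,0,0,0,0,0.03]'
python3 - <<'E'
from gfit import *
o=ctrl.get_obs();print(o['eef_pos'].round(4),o['wrist_force'].round(2),o['torque'].round(3))
im=ctrl.camera("scene"); p=o['eef_pos']
for dz in(-.0186,-.0156): 
    x,f,v3=fit("scene",im,p[:2],p[2]+dz); print(dz,x.round(4),round(f,4))
cv2.imwrite('pics/fit2.png',cv2.resize(v3,(600,600)))
E
```

```text
time_s: 8.65
eef_pos: [0.5627, 0.1084, 0.1072]
eef_rot: [0.125, -0.126, 0.696, -0.696]
wrist_force: [0.1, 0.1, -1.4]
opening: 0.395
[0.5627 0.1084 0.1072] [ 0.05  0.11 -1.42] [-0.038 -0.029  0.015]
-0.0186 [ 0.5629  0.111  -1.5505] 0.1613
-0.0156 [ 0.5634  0.1086 -1.3035] 0.1673
```

View pics/fit2.png

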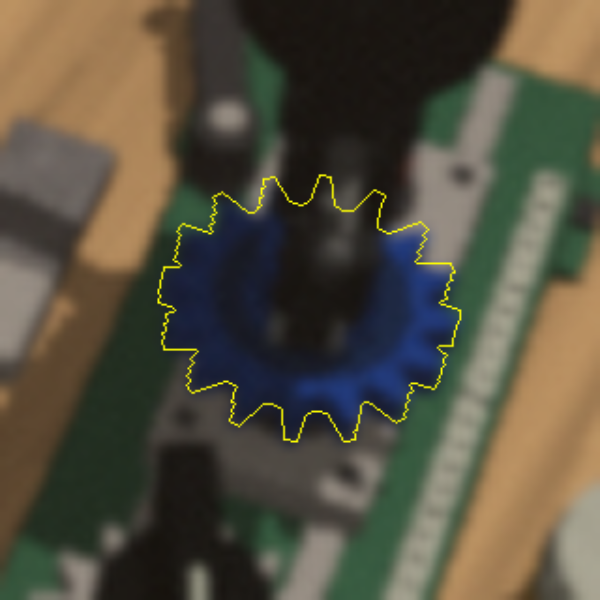

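```bash
python3 -m pendant '[0,0,-0.003,0,0,0,0.03,0,0,-0.003,0,0,0,0.03,0,0,0,0,0,0,0.03]';python3 -m pendant '[0,0,-0.003,0,0,0,0.03,0,0,0,0,0,0,0.03]'
```

```text
time_s: 9.07
eef_pos: [0.5625, 0.1083, 0.1009]
eef_rot: [0.125, -0.126, 0.696, -0.696]
wrist_force: [-0.5, 0.7, -1.7]
opening: 0.399
time_s: 9.32
eef_pos: [0.5626, 0.1088, 0.0982]
eef_rot: [0.125, -0.126, 0.696, -0.696]
wrist_force: [-1.8, 2.8, 0.6]
opening: 0.397
```

```bash
python3 -m pendant '[-0.0007,0.0011,0,0,0,0,0.03,0,0,0,0,0,0,0.03]';python3 -m pendant '[0,0,-0.003,0,0,0,0.03,0,0,0,0,0,0,0.03]'
```

```text
time_s: 9.57
eef_pos: [0.5622, 0.1091, 0.0982]
eef_rot: [-0.126, 0.125, -0.696, 0.696]
wrist_force: [0.4, -0.4, -2.1]
opening: 0.395
time_s: 9.82
eef_pos: [0.5618, 0.1096, 0.0948]
eef_rot: [0.125, -0.126, 0.696, -0.696]
wrist_force: [-0.8, 1.7, -3.0]
opening: 0.4
```

```bash
python3 -m pendant '[-0.0004,0.0007,0,0,0,0,0.03,0,0,-0.003,0,0,0,0.03,0,0,0,0,0,0,0.03]';python3 -m pendant '[0,0,-0.003,0,0,0,0.03,0,0,0,0,0,0,0.03]'
```

```text
time_s: 10.2
eef_pos: [0.5616, 0.1098, 0.0919]
eef_rot: [-0.125, 0.126, -0.696, 0.696]
wrist_force: [-0.9, 0.3, -2.0]
opening: 0.401
time_s: 10.45
eef_pos: [0.5616, 0.1099, 0.089]
eef_rot: [-0.125, 0.126, -0.696, 0.696]
wrist_force: [-0.6, -1.0, -2.0]
opening: 0.4
```

```bash
python3 -m pendant '[0,0,-0.003,0,0,0,0.03,0,0,-0.003,0,0,0,0.03,0,0,0,0,0,0,0.03]';python3 -m pendant '[0,0,-0.002,0,0,0,0.03,0,0,-0.002,0,0,0,0.03,0,0,0,0,0,0,0.03]'
```

```text
time_s: 10.82
eef_pos: [0.5615, 0.11, 0.0829]
eef_rot: [0.125, -0.126, 0.696, -0.696]
wrist_force: [0.4, 0.3, -2.0]
opening: 0.397
time_s: 11.2
eef_pos: [0.5616, 0.11, 0.0791]
eef_rot: [0.125, -0.126, 0.696, -0.696]
wrist_force: [-0.1, 0.1, -1.8]
opening: 0.398
```

```bash
python3 -m pendant '[0,0,-0.0015,0,0,0,0.03,0,0,0,0,0,0,0.03]';python3 -m pendant '[0,0,-0.0015,0,0,0,0.03,0,0,0,0,0,0,0.03]';python3 -m pendant '[0,0,-0.0015,0,0,0,0.03,0,0,0,0,0,0,0.03]'
```

```text
time_s: 11.45
eef_pos: [0.5619, 0.1101, 0.0786]
eef_rot: [-0.126, 0.125, -0.696, 0.696]
wrist_force: [-3.5, -0.6, 4.5]
opening: 0.395
time_s: 11.7
eef_pos: [0.5621, 0.1101, 0.0785]
eef_rot: [-0.126, 0.125, -0.696, 0.696]
wrist_force: [-8.3, -0.6, 16.3]
opening: 0.4
time_s: 11.95
eef_pos: [0.5621, 0.1101, 0.0784]
eef_rot: [-0.126, 0.126, -0.696, 0.696]
wrist_force: [-13.8, -1.2, 26.9]
opening: 0.4
```

```bash
python3 -m pendant '[0,0,0.004,0,0,0,0.03,0,0,0,0,0,0,0.06,0,0,0,0,0,0,0.06,0,0,0,0,0,0,0.06,0,0,0,0,0,0,0.06,0,0,0.02,0,0,0,0.06,0,0,0.04,0,0,0,0.06,0,0,0.04,0,0,0,0.06,0,0,0,0,0,0,0.06]'
python3 - <<'E'
from gfit import *
o=ctrl.get_obs();print(o['eef_pos'].round(4),o['wrist_force'].round(2))
im=ctrl.camera("scene")
x,f,v=fit("scene",im,(.562,.112),.06); print(x.round(4),round(f,4))
cv2.imwrite('pics/fit3.png',cv2.resize(v,(600,600)))
E
```

```text
time_s: 13.08
eef_pos: [0.5643, 0.1101, 0.1828]
eef_rot: [-0.128, 0.123, -0.695, 0.696]
wrist_force: [1.0, -0.6, -0.0]
opening: 0.7
[0.5643 0.1101 0.1828] [ 1.02 -0.6  -0.03]
[ 0.5619  0.1113 -1.9427] 0.1544
```

View pics/fit3.png

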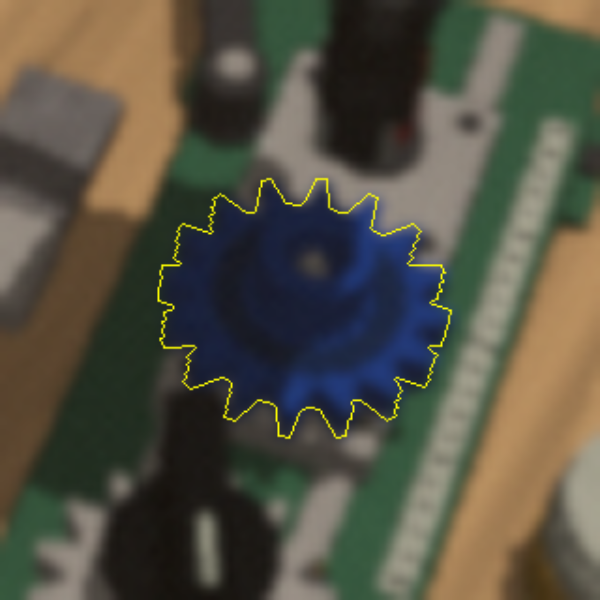

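```bash
python3 -m pendant '[-0.004,0.021,0,0,0,-4,0.045,-0.004,0.021,0,0,0,-4,0.045,-0.004,0.021,0,0,0,-3.4,0.045,-0.0036,0.021,0,0,0,0,0.045,0,0,0,0,0,0,0.045,0,0,0,0,0,0,0.045]'
python3 - <<'E'
from h import *
o=ctrl.get_obs();print(o['eef_pos'].round(4),o['q'].round(2),o['opening'])
crop("scene",310,70,420,190,5,"k1.png")
E
```

```text
time_s: 13.88
eef_pos: [0.5457, 0.1935, 0.1777]
eef_rot: [-0.055, 0.056, -0.705, 0.705]
wrist_force: [-0.0, 0.4, -0.7]
opening: 0.532
[0.5457 0.1935 0.1777] [ 0.14  0.24  1.65 -0.    1.25  1.55] 0.5317601010976509
```

View pics/k1.png

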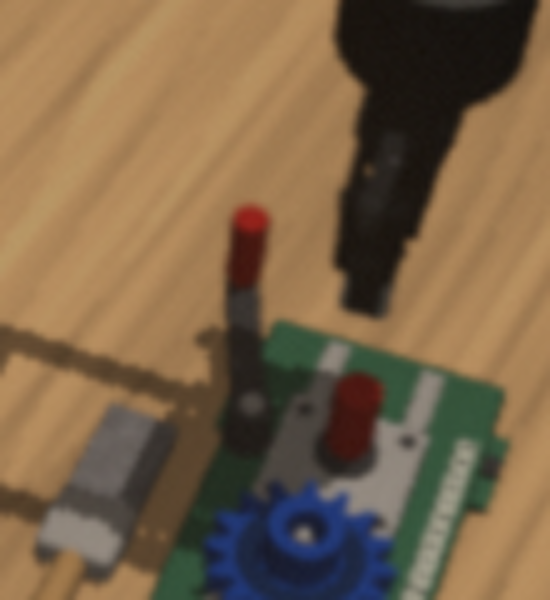

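```bash
python3 -m pendant '[0.003,0,-0.03,0,0,0,0.045,0,0,-0.03,0,0,0,0.045,0,0,-0.02,0,0,0,0.045,0,0,-0.012,0,0,0,0.045,0,0,-0.0095,0,0,0,0.045,0,0,0,0,0,0,0.045]'; python3 -m pendant '[0,0,0,0,0,0,0.015,0,0,0,0,0,0,0.015,0,0,0,0,0,0,0.015,0,0,0,0,0,0,0.015,0,0,0,0,0,0,0.015]'
```

```text
time_s: 14.68
eef_pos: [0.549, 0.1938, 0.077]
eef_rot: [-0.055, 0.056, -0.705, 0.705]
wrist_force: [-0.6, 0.1, -0.6]
opening: 0.527
time_s: 15.3
eef_pos: [0.5498, 0.1943, 0.0785]
eef_rot: [0.056, -0.055, 0.705, -0.705]
wrist_force: [-0.4, 0.8, 6.8]
opening: 0.256
```

```bash
python3 -m pendant '[0.0008,-0.0049,0,0,0,0,0.015,0.0008,-0.0049,0,0,0,0,0.015,0.0008,-0.0049,0,0,0,0,0.015,0.0008,-0.0049,0,0,0,0,0.015,0,0,0,0,0,0,0.015]'; python3 -m pendant '[0.0006,-0.004,0,0,0,0,0.015,0.0005,-0.003,0,0,0,0,0.015,0.0005,-0.003,0,0,0,0,0.015,0,0,0,0,0,0,0.015]'
```

```text
time_s: 15.92
eef_pos: [0.5529, 0.1746, 0.0784]
eef_rot: [0.056, -0.055, 0.705, -0.705]
wrist_force: [-1.5, 0.6, 5.4]
opening: 0.253
time_s: 16.42
eef_pos: [0.5545, 0.1648, 0.0785]
eef_rot: [0.056, -0.055, 0.705, -0.705]
wrist_force: [-1.1, -0.2, 6.7]
opening: 0.253
```

Run:
```python
from h import *
crop("scene",310,110,420,240,4.5,"m1.png")
```

```text
(no output)
```

View pics/m1.png

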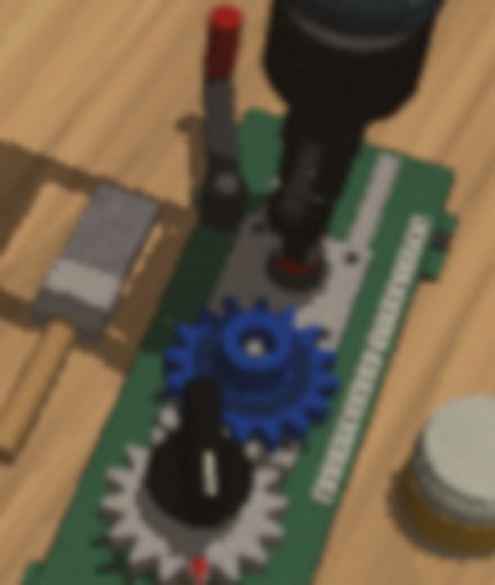

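```bash
python3 -m pendant '[0.0003,-0.002,0,0,0,0,0.015,0,0,0,0,0,0,0.015]'; python3 -m pendant '[0.0003,-0.002,0,0,0,0,0.015,0,0,0,0,0,0,0.015]';python3 -m pendant '[0.0003,-0.002,0,0,0,0,0.015,0,0,0,0,0,0,0.015]'
```

```text
time_s: 16.73
eef_pos: [0.5547, 0.163, 0.0784]
eef_rot: [0.056, -0.055, 0.705, -0.705]
wrist_force: [-2.2, 2.1, 6.4]
opening: 0.253
time_s: 16.98
eef_pos: [0.5551, 0.161, 0.0785]
eef_rot: [0.056, -0.055, 0.705, -0.705]
wrist_force: [-2.1, 2.4, 6.1]
opening: 0.258
time_s: 17.23
eef_pos: [0.5552, 0.1601, 0.0785]
eef_rot: [0.056, -0.055, 0.706, -0.704]
wrist_force: [-2.8, 6.0, 5.8]
opening: 0.255
```

```bash
python3 -m pendant '[0.0003,-0.002,0,0,0,0,0.015,0,0,0,0,0,0,0.015]'; python3 -m pendant '[0.0003,-0.002,0,0,0,0,0.015,0,0,0,0,0,0,0.015]'
```

```text
time_s: 17.48
eef_pos: [0.5552, 0.16, 0.0785]
eef_rot: [0.056, -0.055, 0.707, -0.703]
wrist_force: [-1.9, 14.2, 6.3]
opening: 0.256
time_s: 17.73
eef_pos: [0.5552, 0.1599, 0.0785]
eef_rot: [0.056, -0.055, 0.708, -0.702]
wrist_force: [-3.3, 21.9, 6.1]
opening: 0.255
```

```bash
python3 -m pendant '[-0.0006,0.004,0,0,0,0,0.015,0,0,0,0,0,0,0.04,0,0,0,0,0,0,0.04,0,0,0,0,0,0,0.04,0,0,0,0,0,0,0.04,0,0,0,0,0,0,0.04]';  python3 -m pendant '[0,0,0.03,0,0,0,0.04,0,0,0.04,0,0,0,0.04,0,0,0.03,0,0,0,0.04,0,0,0,0,0,0,0.04]'
python3 - <<'E'
from gfit import *
from ov import show
o=ctrl.get_obs();print(o['eef_pos'].round(4))
crop("scene",310,100,420,240,4.2,"m2.png")
E
```

```text
time_s: 18.48
eef_pos: [0.5549, 0.1583, 0.0772]
eef_rot: [-0.056, 0.056, -0.705, 0.705]
wrist_force: [-0.2, -0.1, 0.3]
opening: 0.466
time_s: 18.98
eef_pos: [0.5568, 0.1586, 0.1803]
eef_rot: [-0.058, 0.054, -0.705, 0.705]
wrist_force: [-0.2, -0.2, 0.5]
opening: 0.47
[0.5568 0.1586 0.1803]
```

View pics/m2.png

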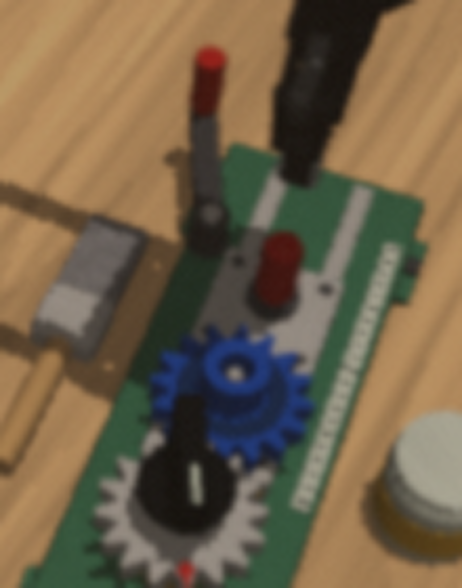

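```bash
python3 -m pendant '[-0.0088,0.0092,0,0,0,9.3,0.05,-0.0088,0.0092,0,0,0,9.3,0.05,-0.0088,0.0092,0,0,0,9.3,0.05,-0.0088,0.0092,0,0,0,9.3,0.05,-0.0088,0.0092,0,0,0,9.3,0.05,-0.0088,0.0092,0,0,0,9.3,0.05,-0.0088,0.0092,0,0,0,9.3,0.05,-0.0088,0.0092,0,0,0,9.3,0.05,-0.0088,0.0092,0,0,0,9.3,0.05,-0.0088,0.0092,0,0,0,9.3,0.05,-0.0088,0.0092,0,0,0,9.3,0.05,-0.0088,0.0092,0,0,0,9.3,0.05]'; python3 -m pendant '[0,0,0,0,0,0,0.05,0,0,0,0,0,0,0.05]';  python3 - <<'E'
from h import *
o=ctrl.get_obs();M=rot(o['eef_rot']).as_matrix();print(o['eef_pos'].round(4),o['q'].round(2),np.degrees(np.arctan2(M[1,2],M[0,2])))
crop("scene",310,60,420,190,4.5,"k2.png")
E
```

```text
time_s: 20.52
eef_pos: [0.4478, 0.2687, 0.1753]
eef_rot: [-0.614, 0.616, -0.349, 0.348]
wrist_force: [0.1, 0.1, 0.0]
opening: 0.581
time_s: 20.78
eef_pos: [0.449, 0.2685, 0.1764]
eef_rot: [-0.613, 0.614, -0.351, 0.351]
wrist_force: [-0.7, -0.5, -0.5]
opening: 0.583
[0.449  0.2685 0.1764] [ 0.31  0.12  1.79 -0.    1.23 -0.22] 30.469872990388243
```

View pics/k2.png

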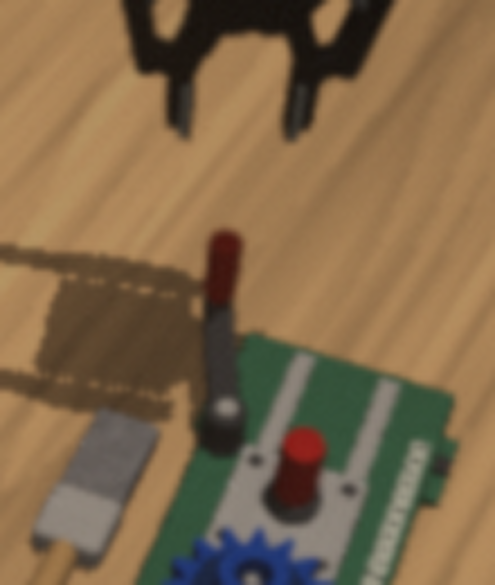

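```bash
python3 -m pendant '[0.002,0.0005,-0.03,0,0,0,0.05,0,0,-0.03,0,0,0,0.05,0,0,-0.025,0,0,0,0.05,0,0,-0.015,0,0,0,0.05,0,0,-0.006,0,0,0,0.05,0,0,0,0,0,0,0.05]'; python3 -m pendant '[0,0,0,0,0,0,0.01,0,0,0,0,0,0,0.01,0,0,0,0,0,0,0.01,0,0,0,0,0,0,0.01,0,0,0,0,0,0,0.01]';  python3 - <<'E'
from h import *
o=ctrl.get_obs();M=rot(o['eef_rot']).as_matrix();print(o['eef_pos'].round(4),np.degrees(np.arctan2(M[1,2],M[0,2])))
crop("scene",310,60,420,190,4.5,"k3.png")
E
```

```text
time_s: 21.58
eef_pos: [0.4516, 0.2693, 0.0715]
eef_rot: [0.614, -0.614, 0.35, -0.35]
wrist_force: [0.5, 0.1, -0.7]
opening: 0.582
time_s: 22.2
eef_pos: [0.452, 0.2697, 0.0724]
eef_rot: [0.615, -0.614, 0.35, -0.351]
wrist_force: [-1.7, -0.3, 6.5]
opening: 0.21
[0.452  0.2697 0.0724] 30.642856256986285
```

View pics/k3.png

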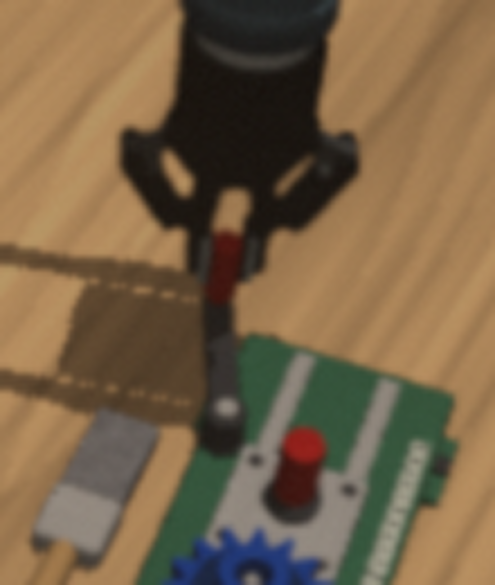

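```bash
python3 -c "
import numpy as np
a=np.radians(120.3-6.2*np.arange(0,19)); p=.09*np.c_[np.cos(a),np.sin(a)]
print(np.diff(p,axis=0).round(4).tolist())"
```

```text
[[0.0087, 0.0044], [0.0091, 0.0035], [0.0094, 0.0025], [0.0096, 0.0015], [0.0097, 0.0004], [0.0097, -0.0006], [0.0096, -0.0017], [0.0093, -0.0027], [0.009, -0.0037], [0.0085, -0.0047], [0.008, -0.0056], [0.0073, -0.0064], [0.0066, -0.0071], [0.0058, -0.0078], [0.0049, -0.0084], [0.004, -0.0089], [0.003, -0.0093], [0.002, -0.0095]]
```

```bash
python3 -m pendant '[0.0087,0.0044,0,0,0,-6.2,0.01,0.0091,0.0035,0,0,0,-6.2,0.01,0.0094,0.0025,0,0,0,-6.2,0.01,0.0096,0.0015,0,0,0,-6.2,0.01,0.0097,0.0004,0,0,0,-6.2,0.01,0.0097,-0.0006,0,0,0,-6.2,0.01]'; python3 -m pendant '[0.0096,-0.0017,0,0,0,-6.2,0.01,0.0093,-0.0027,0,0,0,-6.2,0.01,0.009,-0.0037,0,0,0,-6.2,0.01,0.0085,-0.0047,0,0,0,-6.2,0.01,0.008,-0.0056,0,0,0,-6.2,0.01,0,0,0,0,0,0,0.01]'; python3 -c "
from h import *
o=ctrl.get_obs();M=rot(o['eef_rot']).as_matrix();p=o['eef_pos'];print(np.degrees(np.arctan2(M[1,2],M[0,2])),np.degrees(np.arctan2(p[1]-.193,p[0]-.4969)),np.hypot(p[1]-.193,p[0]-.4969))"
```

```text
time_s: 23.0
eef_pos: [0.508, 0.2808, 0.0723]
eef_rot: [-0.47, 0.47, -0.528, 0.529]
wrist_force: [-2.9, -4.5, 9.4]
opening: 0.21
time_s: 23.75
eef_pos: [0.552, 0.2618, 0.0723]
eef_rot: [-0.311, 0.312, -0.634, 0.635]
wrist_force: [-4.8, -3.0, 10.3]
opening: 0.212
-37.68188963443858 51.271302592760634 0.08812881059133194
```

```bash
python3 -m pendant '[0.0073,-0.0064,0,0,0,-6.2,0.01,0.0066,-0.0071,0,0,0,-6.2,0.01,0.0058,-0.0078,0,0,0,-6.2,0.01,0.0049,-0.0084,0,0,0,-6.2,0.01,0,0,0,0,0,0,0.01]'; python3 -m pendant '[0.004,-0.0089,0,0,0,-6.2,0.01,0.003,-0.0093,0,0,0,-6.2,0.01,0,0,0,0,0,0,0.01]';  python3 -c "
from h import *
o=ctrl.get_obs();M=rot(o['eef_rot']).as_matrix();p=o['eef_pos'];print(np.degrees(np.arctan2(M[1,2],M[0,2])),np.degrees(np.arctan2(p[1]-.193,p[0]-.4969)),np.hypot(p[1]-.193,p[0]-.4969))
crop('scene',310,60,420,190,4.5,'k4.png')"
```

```text
time_s: 24.38
eef_pos: [0.5757, 0.2321, 0.0723]
eef_rot: [-0.167, 0.169, -0.687, 0.687]
wrist_force: [-7.7, -1.6, 10.7]
opening: 0.211
time_s: 24.75
eef_pos: [0.5823, 0.2143, 0.0723]
eef_rot: [-0.092, 0.094, -0.701, 0.701]
wrist_force: [-9.0, -2.0, 10.8]
opening: 0.21
-74.859812713552 13.986791912347654 0.08804463714674383
```

View pics/k4.png

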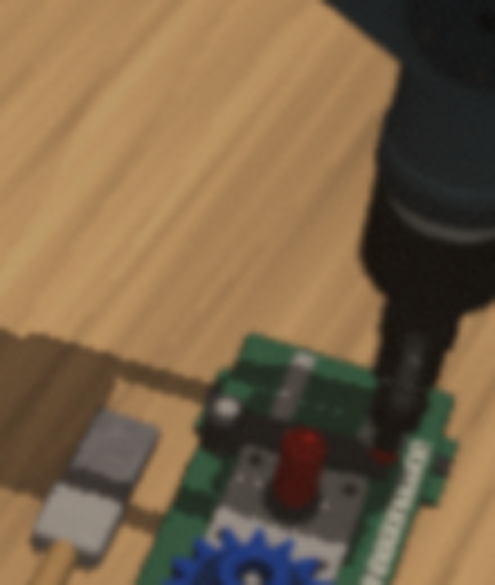

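```bash
python3 -m pendant '[0.0002,-0.0066,0,0,0,-4,0.01,0,0,0,0,0,0,0.01]'; python3 -m pendant '[0.0003,-0.003,0,0,0,-2,0.01,0,0,0,0,0,0,0.01]';python3 -m pendant '[0.0003,-0.003,0,0,0,0,0.01,0,0,0,0,0,0,0.01]'
```

```text
time_s: 25.05
eef_pos: [0.5836, 0.2082, 0.0724]
eef_rot: [0.069, -0.069, 0.704, -0.704]
wrist_force: [-3.8, 0.3, 7.3]
opening: 0.209
time_s: 25.3
eef_pos: [0.5838, 0.2066, 0.0724]
eef_rot: [0.057, -0.057, 0.706, -0.704]
wrist_force: [-3.8, 5.4, 6.6]
opening: 0.212
time_s: 25.55
eef_pos: [0.5838, 0.2063, 0.0724]
eef_rot: [0.058, -0.057, 0.707, -0.703]
wrist_force: [-3.2, 15.6, 5.4]
opening: 0.207
```

```bash
python3 -m pendant '[0,-0.002,0,0,0,0,0.01,0,0,0,0,0,0,0.01]'; python3 -m pendant '[0,0.005,0,0,0,0,0.01,0,0,0,0,0,0,0.035,0,0,0,0,0,0,0.035,0,0,0,0,0,0,0.035,0,0,0,0,0,0,0.035,0,0,0.03,0,0,0,0.035,0,0,0.04,0,0,0,0.035,0,0,0.04,0,0,0,0.035,0,0,0,0,0,0,0.035]';  python3 -c "
from h import *
o=ctrl.get_obs();print(o['eef_pos'])
crop('scene',310,90,420,240,4,'k5.png'); crop('top',180,110,360,230,4.4,'k6.png')"
```

```text
time_s: 25.8
eef_pos: [0.5838, 0.2062, 0.0724]
eef_rot: [0.058, -0.057, 0.708, -0.702]
wrist_force: [-2.2, 22.5, 4.5]
opening: 0.21
time_s: 26.92
eef_pos: [0.5869, 0.2054, 0.1857]
eef_rot: [0.06, -0.054, 0.705, -0.705]
wrist_force: [-0.0, -0.2, -0.3]
opening: 0.413
[0.58690851 0.20541095 0.18572981]
```

View pics/k5.png

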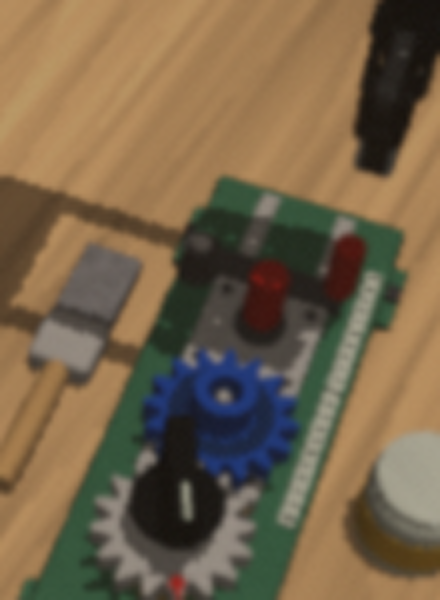

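View pics/k6.png

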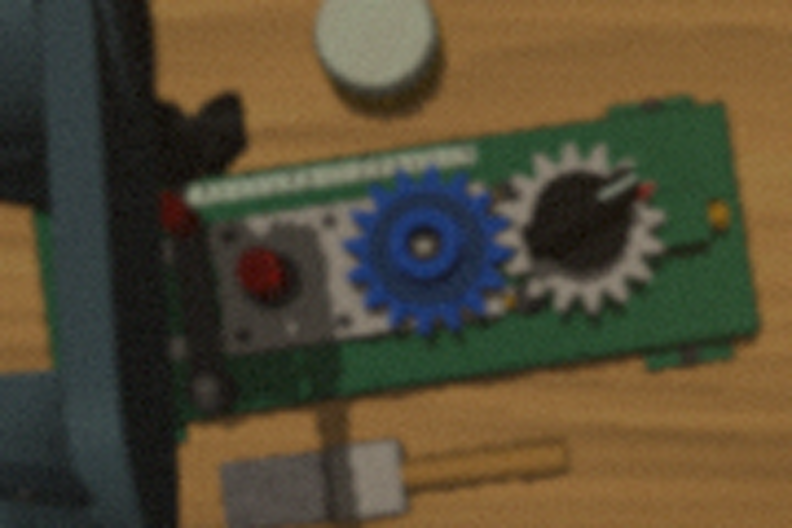

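Run:
```python
from h import *
a=at_z("top",np.array([[601,197],[633,178]])/4.4+[180,110],.137); d=a[1]-a[0]; print(a.round(4),np.degrees(np.arctan2(d[1],d[0])),np.hypot(*d[:2]))
b=at_z("scene",np.array([[184,484],[189,521]])/4+[310,90],.137); d=b[1]-b[0]; print(b.round(4),np.degrees(np.arctan2(d[1],d[0])),np.hypot(*d[:2]))
# predicted bar corners overlay
c=np.array([.5805,-.0045]);
out=[]
for cam,box in(("top",(285,130,345,190)),("scene",(325,180,385,240))):
    im=ctrl.camera(cam)[:,:,::-1]; K=6.6
    s=cv2.resize(im[box[1]:box[3],box[0]:box[2]],None,fx=K,fy=K,interpolation=cv2.INTER_CUBIC); s=cv2.convertScaleAbs(s,alpha=2.2)
    for ang,col in((-58.5,(0,255,255)),(-36,(0,0,255))):
        t=np.radians(ang); e=np.array([np.cos(t),np.sin(t)]); n=np.array([-e[1],e[0]])
        P=np.array([[*(c+u*.032*e+v*.008*n),.137] for u,v in((1,1),(1,-1),(-1,-1),(-1,1))])
        q=(proj(cam,P)-[box[0],box[1]]+.5)*K
        cv2.polylines(s,[q.astype(np.int32)],True,col,1)
    out.append(s)
cv2.imwrite('pics/bar.png',np.hstack(out))
```

```text
[[ 0.5844 -0.016   0.137 ]
 [ 0.594  -0.0318  0.137 ]] -58.69618899486763 0.01846604322774669
[[ 0.5869 -0.0142  0.137 ]
 [ 0.5991 -0.0319  0.137 ]] -55.40409740821929 0.021505015029662657
```

View pics/bar.png

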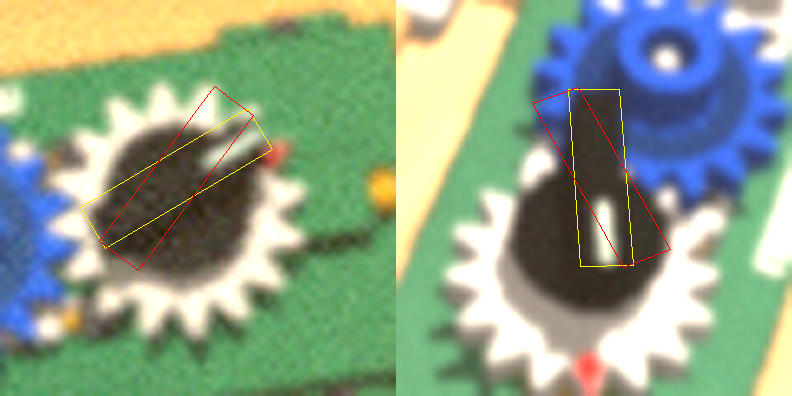

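```bash
python3 -m pendant '[-0.0007,-0.0233,0.002,0,0,-7.5,0.05,-0.0007,-0.0233,0,0,0,-7.5,0.05,-0.0007,-0.0233,0,0,0,-7.5,0.05,-0.0007,-0.0233,0,0,0,-7.5,0.05,-0.0007,-0.0233,0,0,0,-7.5,0.05,-0.0007,-0.0233,0,0,0,-7.5,0.05,-0.0007,-0.0233,0,0,0,-7.5,0.05,-0.0007,-0.0233,0,0,0,-7.5,0.05,-0.0007,-0.0233,0,0,0,-7.5,0.05,0,0,0,0,0,0,0.05,0,0,0,0,0,0,0.05]'; python3 -c "
from h import *
o=ctrl.get_obs();M=rot(o['eef_rot']).as_matrix();print(o['eef_pos'].round(4),o['q'].round(2),np.degrees(np.arctan2(M[1,2],M[0,2])))
crop('scene',310,120,420,240,5,'n1.png')"
```

```text
time_s: 28.5
eef_pos: [0.5774, -0.004, 0.1823]
eef_rot: [0.344, -0.343, -0.618, 0.618]
wrist_force: [0.2, 0.2, -0.4]
opening: 0.587
[ 0.5774 -0.004   0.1823] [-0.21  0.23  1.65  0.    1.26  2.37] -148.15398083435582
```

View pics/n1.png

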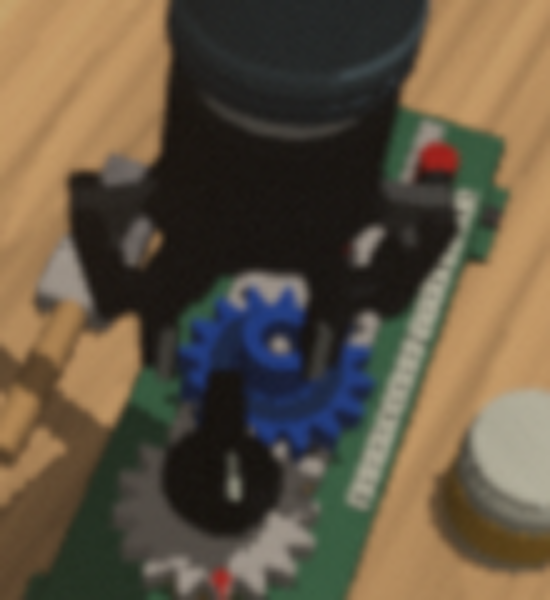

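```bash
python3 -m pendant '[0.003,-0.0003,-0.03,0,0,0,0.05,0,0,-0.025,0,0,0,0.05,0,0,-0.015,0,0,0,0.05,0,0,-0.006,0,0,0,0.05,0,0,0,0,0,0,0.05]'; python3 -c "
from h import *
o=ctrl.get_obs();M=rot(o['eef_rot']).as_matrix();print(o['eef_pos'].round(4),o['q'].round(2),np.degrees(np.arctan2(M[1,2],M[0,2])))
crop('scene',310,140,420,250,5,'n2.png')"
```

```text
time_s: 29.18
eef_pos: [0.5811, -0.0046, 0.1074]
eef_rot: [-0.344, 0.344, 0.618, -0.618]
wrist_force: [0.3, -1.0, -0.0]
opening: 0.583
[ 0.5811 -0.0046  0.1074] [-0.21  0.33  1.69  0.    1.12  2.37] -148.22150704232948
```

View pics/n2.png

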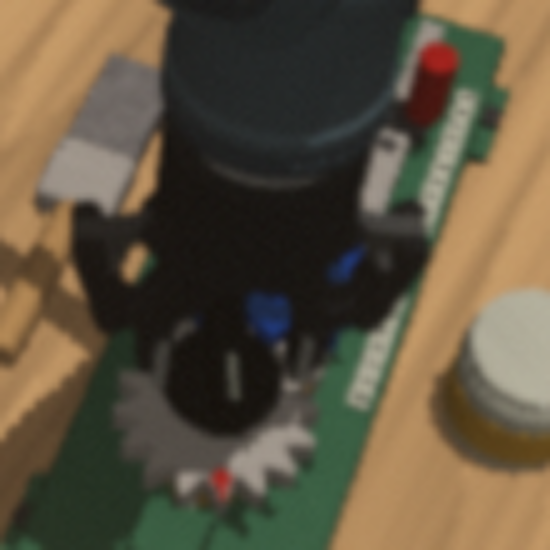

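```bash
python3 -m pendant '[0,0,0,0,0,0,0.025,0,0,0,0,0,0,0.025,0,0,0,0,0,0,0.008,0,0,0,0,0,0,0.008,0,0,0,0,0,0,0.008,0,0,0,0,0,0,0.008,0,0,0,0,0,0,0.008]'; python3 -c "
from h import *
o=ctrl.get_obs();M=rot(o['eef_rot']).as_matrix();print(o['eef_pos'].round(4),o['wrist_force'],o['torque'],np.degrees(np.arctan2(M[1,2],M[0,2])))"
```

```text
time_s: 30.1
eef_pos: [0.5806, -0.0054, 0.108]
eef_rot: [0.344, -0.344, -0.617, 0.618]
wrist_force: [-4.0, -2.1, 6.6]
opening: 0.175
[ 0.5806 -0.0054  0.108 ] [-3.99035066 -2.14696729  6.55908683] [-0.24949349  0.67069928  0.00450082] -148.25953214179333
```

```bash
python3 -m pendant '[-0.001,-0.0005,0,0,0,0,0.008,0,0,0,0,0,7.5,0.008,0,0,0,0,0,7.5,0.008,0,0,0,0,0,7.5,0.008,0,0,0,0,0,0,0.008]'; python3 -c "
from h import *
o=ctrl.get_obs();M=rot(o['eef_rot']).as_matrix();print(o['eef_pos'].round(4),o['wrist_force'].round(1),o['torque'].round(2),np.degrees(np.arctan2(M[1,2],M[0,2])))
crop('scene',310,140,420,250,5,'n3.png')"
```

```text
time_s: 30.72
eef_pos: [0.5809, -0.0051, 0.108]
eef_rot: [-0.217, 0.218, 0.673, -0.673]
wrist_force: [1.9, 1.8, 3.0]
opening: 0.176
[ 0.5809 -0.0051  0.108 ] [1.9 1.8 3. ] [ 0.17 -0.22  0.01] -125.82056673424157
```

View pics/n3.png

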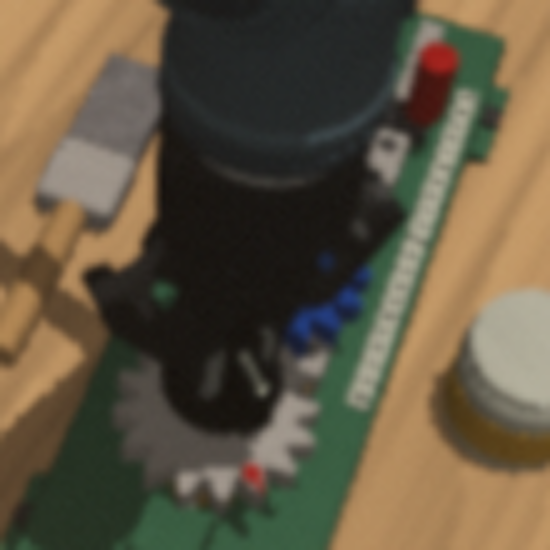

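```bash
python3 -m pendant '[0,0,0,0,0,7.5,0.008,0,0,0,0,0,7.5,0.008,0,0,0,0,0,7.5,0.008,0,0,0,0,0,7.5,0.008,0,0,0,0,0,7.5,0.008,0,0,0,0,0,7.5,0.008,0,0,0,0,0,0,0.008]'; python3 -c "
from h import *
o=ctrl.get_obs();M=rot(o['eef_rot']).as_matrix();print(o['eef_pos'].round(4),o['wrist_force'].round(1),o['torque'].round(2),np.degrees(np.arctan2(M[1,2],M[0,2])))"
```

```text
time_s: 31.65
eef_pos: [0.5811, -0.0044, 0.108]
eef_rot: [0.058, -0.056, 0.705, -0.704]
wrist_force: [3.6, 4.9, 5.2]
opening: 0.175
[ 0.5811 -0.0044  0.108 ] [3.6 4.9 5.2] [ 0.75 -0.36 -0.01] -80.82374698039472
```

```bash
python3 -m pendant '[0,0,0,0,0,7.5,0.008,0,0,0,0,0,7.5,0.008,0,0,0,0,0,7.5,0.008,0,0,0,0,0,7.5,0.008,0,0,0,0,0,7.5,0.008,0,0,0,0,0,7.5,0.008,0,0,0,0,0,0,0.008]'; python3 -c "
from h import *
o=ctrl.get_obs();M=rot(o['eef_rot']).as_matrix();print(o['eef_pos'].round(4),o['wrist_force'].round(1),o['torque'].round(2),np.degrees(np.arctan2(M[1,2],M[0,2])))
crop('scene',310,140,420,250,5,'n4.png')"
```

```text
time_s: 32.52
eef_pos: [0.5807, -0.0038, 0.108]
eef_rot: [0.323, -0.321, 0.63, -0.629]
wrist_force: [1.2, 7.4, 5.9]
opening: 0.176
[ 0.5807 -0.0038  0.108 ] [1.2 7.4 5.9] [ 0.99 -0.19  0.04] -35.81711133804824
```

View pics/n4.png

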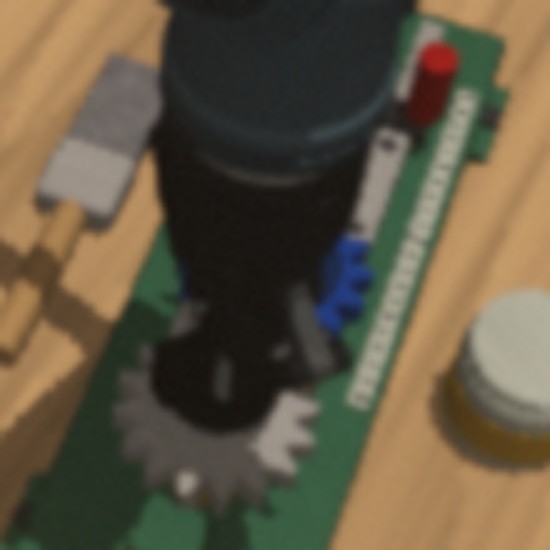

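```bash
python3 -m pendant '[0,0.0015,0,0,0,7.5,0.008,0,0,0,0,0,7.5,0.008,0,0,0,0,0,7.5,0.008,0,0,0,0,0,0,0.008,0,0,0,0,0,0,0.008]'; python3 -c "
from h import *
o=ctrl.get_obs();M=rot(o['eef_rot']).as_matrix();print(o['eef_pos'].round(4),o['wrist_force'].round(1),o['torque'].round(2),np.degrees(np.arctan2(M[1,2],M[0,2])))"; python3 -m pendant '[0,0,0,0,0,0,0.04,0,0,0,0,0,0,0.04,0,0,0,0,0,0,0.04,0,0,0,0,0,0,0.04,0,0,0.03,0,0,0,0.04,0,0,0.05,0,0,0,0.04,0,0,0.05,0,0,0,0.04,0,-0.04,0.03,0,0,0,0.04,-0.02,-0.06,0,0,0,0,0.04,-0.02,-0.06,0,0,0,0,0.04,-0.02,-0.06,0,0,0,0,0.04,0,0,0,0,0,0,0.04]'; python3 -c "
from h import *
crop('scene',310,90,430,240,4,'z1.png'); crop('top',170,100,460,310,2.7,'z2.png')"
```

```text
time_s: 33.2
eef_pos: [0.5803, -0.0036, 0.108]
eef_rot: [-0.439, 0.438, -0.555, 0.555]
wrist_force: [-0.5, 2.4, 7.2]
opening: 0.175
[ 0.5803 -0.0036  0.108 ] [-0.5  2.4  7.2] [0.32 0.11 0.02] -13.4040161027594
time_s: 34.7
eef_pos: [0.5191, -0.2259, 0.2672]
eef_rot: [-0.437, 0.438, -0.556, 0.556]
wrist_force: [0.9, 0.4, -0.1]
opening: 0.469
```

View pics/z1.png

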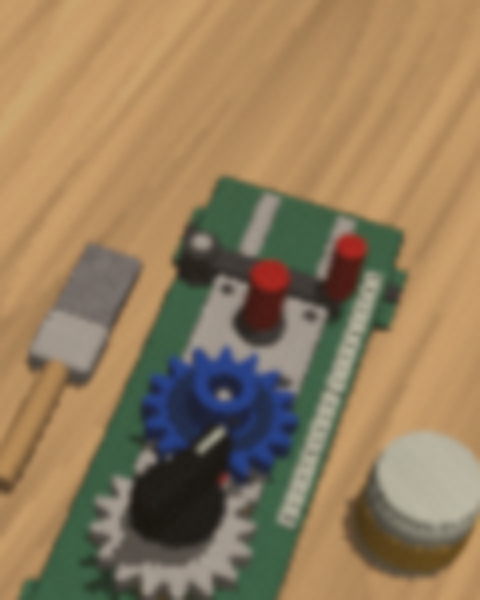

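View pics/z2.png

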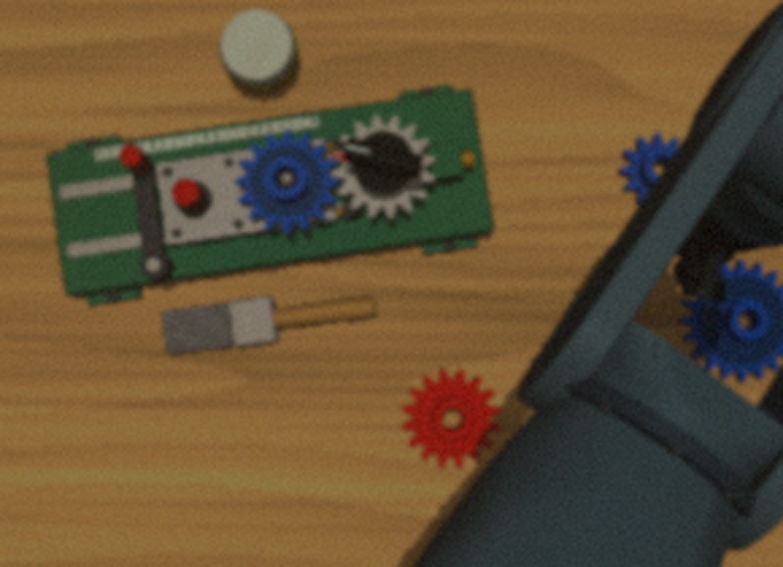

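Run:
```python
from gfit import *
m=at_z("top",np.array([341,156])/2.7+[170,100],.074)[0]; print(m, np.degrees(np.arctan2(m[1]+.0058,m[0]-.5774)))
p=np.array([[348,147],[370,156]])/2.7+[170,100]; l=at_z("top",p,.137); d=l[0]-l[1]; print(np.degrees(np.arctan2(d[1],d[0])))
s=at_z("scene",np.array([[224,428],[197,453]])/4+[310,90],.137); d=s[0]-s[1]; print(np.degrees(np.arctan2(d[1],d[0])))
for cam in("scene","top"):
    x,f,v=fit(cam,ctrl.camera(cam),(.575,.077),.06); print(cam,x.round(4),round(f,3))
```

```text
[0.58707504 0.02998422 0.074     ] 74.87057312083805
67.9081524778736
76.79785206988831
scene [ 0.5673  0.0778 -0.1057] 0.198
top [ 0.567   0.0764 -0.3037] 0.196
```

```bash
python3 -c "
from bench import ctrl
print(ctrl.hand_in(), ctrl.get_obs()['time_s'])"
```

```text
the job is handed in; nothing more can be done
the job is handed in; nothing more can be done
```

The job is done and handed in at about 35 s, inside the 72 s limit. I took the blue 16-tooth gear and left the 12- and 20-tooth ones, the tin and the brush alone.

- **Gear on the post:** it went down boss up with a gap facing the master, until it met firm contact at the height expected for full seating.
- **Carriage:** I slid it about 34.7 mm to its stop, where it held against about 22 N.
- **Keeper:** I swung it across to its stop, where it held against about 22 N at 8.7° in the world frame. The tester's x axis lies at 9.0°.
- **Knob:** I turned it 135° anticlockwise, which is six clicks, and let go.

**Last checks**
- In the final pictures the gear is meshed, the keeper lies across behind the carriage, and the arm is clear of everything.
- Both cameras place the gear at (0.567, 0.077), about 82 mm from the master's axis against 81.5 mm nominal.
- Six clicks should put both the red mark and the knob's white line at 76.5°. I measured the mark at 75°, and the line at 77° in the scene camera but 68° in the top camera. The top-camera line reading is short and coarse, but the clicks on either side are at 54° and 99°, so all three readings agree on six.
- The two cameras disagreed by up to 4 mm around the tester, so I used contact forces to make the final fit onto the post.

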